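# Tension three slack spokes of a cart wheel and count out its spare nipples

## Task

The cart wheel in the truing stand is slack at the three spokes that follow the riveted strap in its rim, going clockwise as seen from the robot's side of the wheel: tighten their nipples in that order, clockwise as seen from outside the rim, giving one quarter turn to the first, two quarter turns to the second and one quarter turn to the third, rolling the wheel to reach each and leaving every other nipple as it is. Of the spare nipples loose on the bench, count exactly two into the round dish that goes out with the wheel and put all the others back in the rectangular stock tray. Do not knock the oil can or the spanner about.

Things in the scene. Friction and masses are not known exactly. Their poses are not given: they have to be found in the camera images.
- axle (a point): grey truing stand, fixed, facing the robot within 18 deg: cross-shaped foot (150 mm along the axle, 270 across, 12 thick), two fork arms 52 mm either side of the wheel's middle, 140 mm high, and a thin gauge rod at the rim's left flank, no higher than the axle. Site: middle of the axle, 125 mm above the bench; x axis along the axle, away from the robot; z up
- wheel (a joint): roll of the wheel, rad, positive clockwise as seen from the robot; free for over half a turn either way from 0, stays where left (drag 0.18 N m, about 2 N at the rim). At 0 the first nipple is at the top. Grey band rim 44 mm wide, bed radius 98 mm, a lip 4 mm wide and high on each edge; 10 spokes 36 deg apart. Strap: riveted steel plate 30 x 30 x 3 mm on the bed, half-way between nipples 10 and 1
- nip1_top (a point): the first spoke nipple after the strap, clockwise round the rim as seen from the robot. All 10: brass, seated outside the rim; collar of diameter 22 mm, 4 thick, on the bed, then a square sleeve 14 x 14 mm, 16 long: 20 mm proud of the bed, 16 of the lips. Site: centre of the outer end face (118 mm from the axle; 243 above the bench at the top); z axis straight out from the axle, x and y square to the flats and turning with it
- nip2_top (a point): the second spoke nipple after the strap, clockwise round the rim as seen from the robot. Site as for the first
- nip3_top (a point): the third spoke nipple after the strap, clockwise round the rim as seen from the robot. Site as for the first
- nip1 (a joint): turn of the first nipple, rad: 0 = flats square to the rim, as found (within 5 deg), growing as it tightens, clockwise as seen from outside the rim looking in at the axle; a quarter turn is 1.571. Stiff (0.08 N m); stays where left
- nip2 (a joint): turn of the second nipple, rad, as for the first
- nip3 (a joint): turn of the third nipple, rad, as for the first
- nip4 (a joint): the same for nipple number 4 after the strap, to be left as it is
- nip5 (a joint): the same for nipple number 5 after the strap, to be left as it is
- nip6 (a joint): the same for nipple number 6 after the strap, to be left as it is
- nip7 (a joint): the same for nipple number 7 after the strap, to be left as it is
- nip8 (a joint): the same for nipple number 8 after the strap, to be left as it is
- nip9 (a joint): the same for nipple number 9 after the strap, to be left as it is
- nip10 (a joint): the same for nipple number 10 after the strap (the one just before the strap again), to be left as it is
- spare1_mid (a point): a loose spare nipple like those on the rim: collar of diameter 22 mm, 4 thick, below, square sleeve 14 x 14 x 16 mm above, 20 mm tall, 35 g, standing on its collar on the bench. Site: its centre, 10 mm up; z axis up through the sleeve from the collar, x and y square to the flats. Three to five spares are there; may be absent
- spare2_mid (a point): spare nipple number 2, as the first; may be absent
- spare3_mid (a point): spare nipple number 3, as the first; may be absent
- spare4_mid (a point): spare nipple number 4, as the first; may be absent
- spare5_mid (a point): spare nipple number 5, as the first; may be absent
- dish: the round shallow steel dish that goes out with the wheel: outer diameter 110 mm, inner about 96 mm at the floor, 22 mm high, floor 3 mm thick. Origin: centre of its underside. Fixed to the bench
- tray: the rectangular grey plastic stock tray: 105 mm along its x axis, 130 mm along its y axis, 26 mm high, walls and floor 3 mm thick, open on top. Origin: centre of its underside. Fixed to the bench
- oilcan: bystander: small steel oil can, diameter 60 mm, 130 mm high to the spout's tip. Origin: centre of its underside
- spanner: bystander: steel spanner 170 mm long lying flat on the bench. Origin near its middle
Things that resemble listed ones, but are neither listed nor needed, are in the scene too. Leave any red look-alike of the dish alone.

How it is judged (in metres and radians):
On the way, in this order (a step that is already met when the one before it is completed fails the run):
1. the first nipple after the strap is tightened by one quarter turn (value of joint nip1 between 1.221 and 1.921 rad), for 0.2 s.
2. the second nipple after the strap is tightened by two quarter turns (value of joint nip2 between 2.792 and 3.492 rad), for 0.2 s.
3. the third nipple after the strap is tightened by one quarter turn (value of joint nip3 between 1.221 and 1.921 rad), for 0.2 s.
At the end, for the whole second after the job is handed in: First and third nipples after the strap one quarter turn tighter, the second two (each within 20 deg); exactly two spares in the dish (centres within 48 mm of its middle), all other spares inside the stock tray (all centres under 35 mm above the undersides) (all of step 1 and all of step 2 and all of step 3 and ((horizontal distance between spare1_mid and dish below 0.048 m and z of spare1_mid in the frame of dish below 0.035 m) or (x of spare1_mid in the frame of tray between -0.05 and 0.05 m and y of spare1_mid in the frame of tray between -0.0625 and 0.0625 m and z of spare1_mid in the frame of tray below 0.035 m)) and ((horizontal distance between spare2_mid and dish below 0.048 m and z of spare2_mid in the frame of dish below 0.035 m) or (x of spare2_mid in the frame of tray between -0.05 and 0.05 m and y of spare2_mid in the frame of tray between -0.0625 and 0.0625 m and z of spare2_mid in the frame of tray below 0.035 m)) and ((horizontal distance between spare3_mid and dish below 0.048 m and z of spare3_mid in the frame of dish below 0.035 m) or (x of spare3_mid in the frame of tray between -0.05 and 0.05 m and y of spare3_mid in the frame of tray between -0.0625 and 0.0625 m and z of spare3_mid in the frame of tray below 0.035 m)) and ((horizontal distance between spare4_mid and dish below 0.048 m and z of spare4_mid in the frame of dish below 0.035 m) or (x of spare4_mid in the frame of tray between -0.05 and 0.05 m and y of spare4_mid in the frame of tray between -0.0625 and 0.0625 m and z of spare4_mid in the frame of tray below 0.035 m)) and ((horizontal distance between spare5_mid and dish below 0.048 m and z of spare5_mid in the frame of dish below 0.035 m) or (x of spare5_mid in the frame of tray between -0.05 and 0.05 m and y of spare5_mid in the frame of tray between -0.0625 and 0.0625 m and z of spare5_mid in the frame of tray below 0.035 m)) and ((horizontal distance between spare2_mid and dish below 0.048 m and z of spare2_mid in the frame of dish below 0.035 m) or (horizontal distance between spare3_mid and dish below 0.048 m and z of spare3_mid in the frame of dish below 0.035 m) or (horizontal distance between spare4_mid and dish below 0.048 m and z of spare4_mid in the frame of dish below 0.035 m) or (horizontal distance between spare5_mid and dish below 0.048 m and z of spare5_mid in the frame of dish below 0.035 m)) and ((horizontal distance between spare1_mid and dish below 0.048 m and z of spare1_mid in the frame of dish below 0.035 m) or (horizontal distance between spare3_mid and dish below 0.048 m and z of spare3_mid in the frame of dish below 0.035 m) or (horizontal distance between spare4_mid and dish below 0.048 m and z of spare4_mid in the frame of dish below 0.035 m) or (horizontal distance between spare5_mid and dish below 0.048 m and z of spare5_mid in the frame of dish below 0.035 m)) and ((horizontal distance between spare1_mid and dish below 0.048 m and z of spare1_mid in the frame of dish below 0.035 m) or (horizontal distance between spare2_mid and dish below 0.048 m and z of spare2_mid in the frame of dish below 0.035 m) or (horizontal distance between spare4_mid and dish below 0.048 m and z of spare4_mid in the frame of dish below 0.035 m) or (horizontal distance between spare5_mid and dish below 0.048 m and z of spare5_mid in the frame of dish below 0.035 m)) and ((horizontal distance between spare1_mid and dish below 0.048 m and z of spare1_mid in the frame of dish below 0.035 m) or (horizontal distance between spare2_mid and dish below 0.048 m and z of spare2_mid in the frame of dish below 0.035 m) or (horizontal distance between spare3_mid and dish below 0.048 m and z of spare3_mid in the frame of dish below 0.035 m) or (horizontal distance between spare5_mid and dish below 0.048 m and z of spare5_mid in the frame of dish below 0.035 m)) and ((horizontal distance between spare1_mid and dish below 0.048 m and z of spare1_mid in the frame of dish below 0.035 m) or (horizontal distance between spare2_mid and dish below 0.048 m and z of spare2_mid in the frame of dish below 0.035 m) or (horizontal distance between spare3_mid and dish below 0.048 m and z of spare3_mid in the frame of dish below 0.035 m) or (horizontal distance between spare4_mid and dish below 0.048 m and z of spare4_mid in the frame of dish below 0.035 m)) and (((x of spare3_mid in the frame of tray between -0.05 and 0.05 m and y of spare3_mid in the frame of tray between -0.0625 and 0.0625 m and z of spare3_mid in the frame of tray below 0.035 m) and (x of spare4_mid in the frame of tray between -0.05 and 0.05 m and y of spare4_mid in the frame of tray between -0.0625 and 0.0625 m and z of spare4_mid in the frame of tray below 0.035 m) and (x of spare5_mid in the frame of tray between -0.05 and 0.05 m and y of spare5_mid in the frame of tray between -0.0625 and 0.0625 m and z of spare5_mid in the frame of tray below 0.035 m)) or ((x of spare2_mid in the frame of tray between -0.05 and 0.05 m and y of spare2_mid in the frame of tray between -0.0625 and 0.0625 m and z of spare2_mid in the frame of tray below 0.035 m) and (x of spare4_mid in the frame of tray between -0.05 and 0.05 m and y of spare4_mid in the frame of tray between -0.0625 and 0.0625 m and z of spare4_mid in the frame of tray below 0.035 m) and (x of spare5_mid in the frame of tray between -0.05 and 0.05 m and y of spare5_mid in the frame of tray between -0.0625 and 0.0625 m and z of spare5_mid in the frame of tray below 0.035 m)) or ((x of spare2_mid in the frame of tray between -0.05 and 0.05 m and y of spare2_mid in the frame of tray between -0.0625 and 0.0625 m and z of spare2_mid in the frame of tray below 0.035 m) and (x of spare3_mid in the frame of tray between -0.05 and 0.05 m and y of spare3_mid in the frame of tray between -0.0625 and 0.0625 m and z of spare3_mid in the frame of tray below 0.035 m) and (x of spare5_mid in the frame of tray between -0.05 and 0.05 m and y of spare5_mid in the frame of tray between -0.0625 and 0.0625 m and z of spare5_mid in the frame of tray below 0.035 m)) or ((x of spare2_mid in the frame of tray between -0.05 and 0.05 m and y of spare2_mid in the frame of tray between -0.0625 and 0.0625 m and z of spare2_mid in the frame of tray below 0.035 m) and (x of spare3_mid in the frame of tray between -0.05 and 0.05 m and y of spare3_mid in the frame of tray between -0.0625 and 0.0625 m and z of spare3_mid in the frame of tray below 0.035 m) and (x of spare4_mid in the frame of tray between -0.05 and 0.05 m and y of spare4_mid in the frame of tray between -0.0625 and 0.0625 m and z of spare4_mid in the frame of tray below 0.035 m)) or ((x of spare1_mid in the frame of tray between -0.05 and 0.05 m and y of spare1_mid in the frame of tray between -0.0625 and 0.0625 m and z of spare1_mid in the frame of tray below 0.035 m) and (x of spare4_mid in the frame of tray between -0.05 and 0.05 m and y of spare4_mid in the frame of tray between -0.0625 and 0.0625 m and z of spare4_mid in the frame of tray below 0.035 m) and (x of spare5_mid in the frame of tray between -0.05 and 0.05 m and y of spare5_mid in the frame of tray between -0.0625 and 0.0625 m and z of spare5_mid in the frame of tray below 0.035 m)) or ((x of spare1_mid in the frame of tray between -0.05 and 0.05 m and y of spare1_mid in the frame of tray between -0.0625 and 0.0625 m and z of spare1_mid in the frame of tray below 0.035 m) and (x of spare3_mid in the frame of tray between -0.05 and 0.05 m and y of spare3_mid in the frame of tray between -0.0625 and 0.0625 m and z of spare3_mid in the frame of tray below 0.035 m) and (x of spare5_mid in the frame of tray between -0.05 and 0.05 m and y of spare5_mid in the frame of tray between -0.0625 and 0.0625 m and z of spare5_mid in the frame of tray below 0.035 m)) or ((x of spare1_mid in the frame of tray between -0.05 and 0.05 m and y of spare1_mid in the frame of tray between -0.0625 and 0.0625 m and z of spare1_mid in the frame of tray below 0.035 m) and (x of spare3_mid in the frame of tray between -0.05 and 0.05 m and y of spare3_mid in the frame of tray between -0.0625 and 0.0625 m and z of spare3_mid in the frame of tray below 0.035 m) and (x of spare4_mid in the frame of tray between -0.05 and 0.05 m and y of spare4_mid in the frame of tray between -0.0625 and 0.0625 m and z of spare4_mid in the frame of tray below 0.035 m)) or ((x of spare1_mid in the frame of tray between -0.05 and 0.05 m and y of spare1_mid in the frame of tray between -0.0625 and 0.0625 m and z of spare1_mid in the frame of tray below 0.035 m) and (x of spare2_mid in the frame of tray between -0.05 and 0.05 m and y of spare2_mid in the frame of tray between -0.0625 and 0.0625 m and z of spare2_mid in the frame of tray below 0.035 m) and (x of spare5_mid in the frame of tray between -0.05 and 0.05 m and y of spare5_mid in the frame of tray between -0.0625 and 0.0625 m and z of spare5_mid in the frame of tray below 0.035 m)) or ((x of spare1_mid in the frame of tray between -0.05 and 0.05 m and y of spare1_mid in the frame of tray between -0.0625 and 0.0625 m and z of spare1_mid in the frame of tray below 0.035 m) and (x of spare2_mid in the frame of tray between -0.05 and 0.05 m and y of spare2_mid in the frame of tray between -0.0625 and 0.0625 m and z of spare2_mid in the frame of tray below 0.035 m) and (x of spare4_mid in the frame of tray between -0.05 and 0.05 m and y of spare4_mid in the frame of tray between -0.0625 and 0.0625 m and z of spare4_mid in the frame of tray below 0.035 m)) or ((x of spare1_mid in the frame of tray between -0.05 and 0.05 m and y of spare1_mid in the frame of tray between -0.0625 and 0.0625 m and z of spare1_mid in the frame of tray below 0.035 m) and (x of spare2_mid in the frame of tray between -0.05 and 0.05 m and y of spare2_mid in the frame of tray between -0.0625 and 0.0625 m and z of spare2_mid in the frame of tray below 0.035 m) and (x of spare3_mid in the frame of tray between -0.05 and 0.05 m and y of spare3_mid in the frame of tray between -0.0625 and 0.0625 m and z of spare3_mid in the frame of tray below 0.035 m)))); the robot touches nothing.
It fails at once if a nipple other than the three is turned by more than 20 degrees (value of joint any of nip4, nip5, nip6, nip7, nip8, nip9, nip10 above 0.35 rad or value of joint any of nip4, nip5, nip6, nip7, nip8, nip9, nip10 below -0.35 rad).
It fails at once if the oil can is knocked more than 40 mm from its place (distance of oilcan from where it was at the start of the episode above 0.04 m).
It fails at once if the spanner is knocked more than 40 mm from its place (distance of spanner from where it was at the start of the episode above 0.04 m).
Of spare1, spare2, spare3, spare4, spare5 only 3 to 5 are there at a start; the rules pass over those that are not, and their reading is None.
At some moment in a run one of spare1, spare2, spare3, spare4, spare5 may be knocked a few centimetres aside while the robot is not near it.
Once in a run the grip may slacken for a moment while it holds something.
It also fails if it takes over 210 s, if anything falls off the work surface, if the arm or the gripper's body presses on something with over 40 N, if the wrist force passes 120 N, or if a joint passes its speed limit or range.

## Robot

A 6-joint arm with a two-finger parallel gripper is mounted at the origin on the work surface. World frame = base frame: x ahead of the robot, y to its left, z up, the work surface at z = 0. Lengths are in m, angles in degrees, forces in N, time in s.
With the tool pointing down it reaches from about 0.4 to 0.825 m from the base axis. Payload 7 kg.
Tool frame: the origin (TCP) lies between the finger pads; the fingertips stand 19 mm ahead of it and the grasp point (between the pads) is the TCP; y points along the fingers, x is the direction in which the jaws open and shut, and the axes are right-handed (so a half turn about y gives the same grasp; the last joint's range is limited). The gripper opens to 88 mm and grips with 3 to 60 N. Pads are 19 mm wide; open, the fingers measure 130 mm over their backs; the gripper's body (78 mm by 193 mm) begins 47 mm behind the grasp point.
Start: joints at [-57.347, 20.546, 0.682, 0, -70.136, -16.507], TCP at [0.188, -0.648, 0.246] pointing down, gripper open.
Joint ranges: [-176.03, 176.03], [-82.01, 121.73], [-58.28, 71.71], [-173.87, 95.51], [-174.79, -0.11], [-173.66, 173.66]. Speed limits (degrees/s): [136.94, 136.94, 172.46, 180, 180, 180].

## Interface

Orientations are given as [roll, pitch, yaw] about the fixed x, y, z axes, in that order (R = Rz(yaw) Ry(pitch) Rx(roll)).
In Python, from plant import r gives the robot as it stands. The module is installed in compiled form; this text tells all that it offers.
- The arm moves only by the tool jog_arm, never from a script. Its argument "steps" is a list of rows, each a list of 5 numbers: the closure, from 0 (fully open) to 1 (shut), then the shift along the tool's x, y, z in m, then the turn about the tool's y in degrees. In form: [[jaw, x, y, z, turn], ...]. A call has 1 to 12 rows; each row shifts and turns the commanded pose from where the row before left it, along the tool's axes as they then stand; what a row does not reach is not made up. A row lasts 1/12 s, in which the tool goes at most 41.7 mm and 7.16 degrees, less where a joint would pass 70% of its speed; a pose out of reach is approached as far as the arm can. A call with a gripper value outside its range is refused whole. The fingers move at their own pace and stop on an object; "squeeze" is the grip in N (left out, the last holds). Time passes only in rows, so rows that do not move let the fingers close. It gives the time, the measured TCP pose, the force and the opening at its end, in the units of the state.
- r.get_state(): the state, without advancing time (a new reading comes with each control period).
- r.capture(name): name is "scene" or "top"; returns a dict with "image" (384x512x3 uint8, red, green, blue), "vfov" (degrees; the focal length in pixels is half the picture's height over the tangent of half this angle, whatever the lens; pixels are square), "cx", "cy" (the principal point, pixels), "R" (3x3) and "t" (3): a world point X has camera coordinates R X + t. Camera axes: x right, y down, z forward; pixel columns grow to the right and rows downward; lengths in m; the calibration is good to about 2 mm. A picture is of the moment at which its call begins. There is no depth.
- r.close_job(): hands the job in, once; it reports no verdict.
The state is a dict: "time_s": time; "joints": joint angles; "qd": joint speeds; "joint_torque": joint torques, N m; "tcp_pos": TCP position; "eef_rot": TCP orientation; "contact_force": force on the tool from outside, world axes, zero at the start; "moment": the same for the moment, N m; "gripper_width": finger opening in m.
Only numpy, scipy, OpenCV 4.12 (cv2) and the standard library are available. Lean on these libraries where they do the work, as an engineer would, in place of code of your own. Each camera call takes 0.05 s, during which the arm holds its last target.

## Working session

There is one attempt and no reset: what is moved stays moved. The work goes in short steps, Python scripts to look and compute and a tool call to move; the robot and the scene stay as the last step left them, time stands still between calls to the robot, and variables do not carry over. Pictures are saved under pics/ and viewed, and the job is handed in when it is done.

Besides the shell and the picture viewer there is one more tool, called by a JSON object that holds its "op" and its "data". jog_arm: Moves the arm, as the interface text tells. Its arguments: {"type":"object","properties":{"steps":{"type":"array","items":{"type":"array","items":{"type":"number"}}},"squeeze":{"type":"number"}},"required":["steps"]}

```bash
mkdir -p pics; python3 - <<'E'
from plant import r
import cv2
s=r.get_state()
for k,v in s.items(): print(k,v)
for n in ("scene","top"):
    c=r.capture(n); cv2.imwrite(f"pics/{n}0.png",cv2.resize(c["image"][:,:,::-1],(768,576),interpolation=cv2.INTER_CUBIC))
    print(n,c["vfov"],c["cx"],c["cy"],c["R"],c["t"], [k for k in c])
E
```

```text
time_s 0.0
joints [-5.73487291e+01  2.05912766e+01  6.34429029e-01 -2.07080798e-02
 -7.01355091e+01 -1.65058596e+01]
qd [-0.07251513  0.0877429   0.03922779 -0.06434914  0.0609564   0.10348487]
joint_torque [ 4.58949144e-04 -5.82722461e+01  2.93038148e+01  6.99711040e+00
  6.67886066e-03 -1.31242296e-04]
tcp_pos [ 0.18754528 -0.64795107  0.24462758]
eef_rot [-8.99924223e+01 -9.40819751e-02  1.06138353e+02]
contact_force [-0.18095541 -0.50379732  1.0402676 ]
moment [-0.02957334 -0.02434191 -0.02581228]
gripper_width 0.08773830211805299
scene 45.382412385175996 252.32179968272803 188.69284275478242 [[ 0.25187987  0.967709   -0.00978935]
 [ 0.69940147 -0.1890163  -0.68928255]
 [-0.66887527  0.16676971 -0.72442649]] [-0.11254241 -0.25969324  1.67737825] ['image', 'vfov', 'cx', 'cy', 'R', 't']
top 55.604744687936325 249.2712422046173 187.62783973838708 [[ 0.00743697 -0.99994508 -0.0073849 ]
 [-0.98072196 -0.00585149 -0.19532075]
 [ 0.19526681  0.00869513 -0.98071161]] [-0.00833935  0.52880345  0.91563457] ['image', 'vfov', 'cx', 'cy', 'R', 't']
```

View pics/scene0.png

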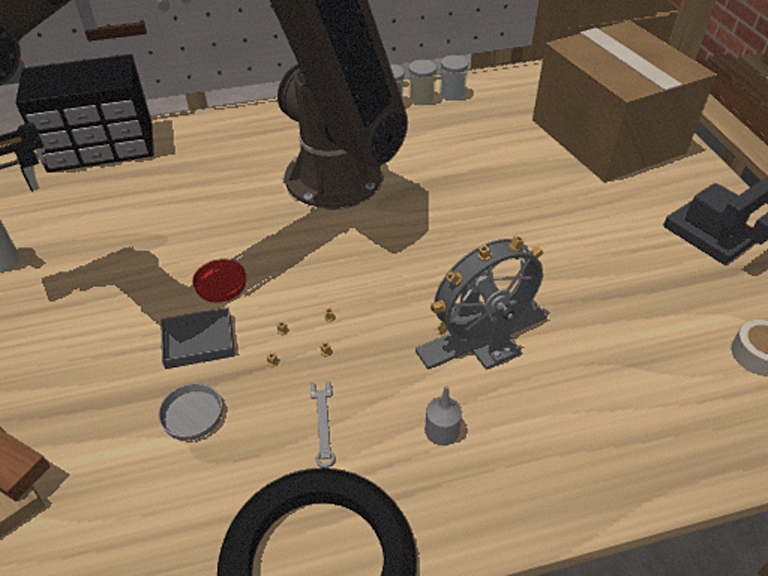

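View pics/top0.png

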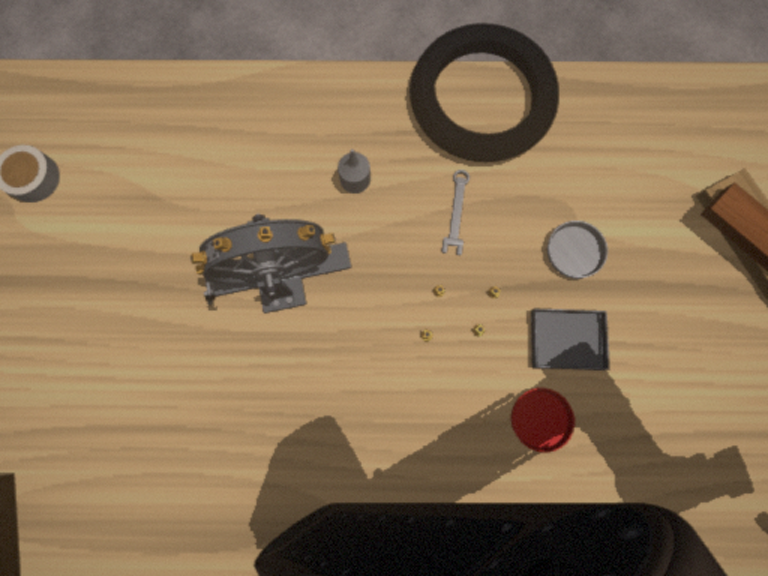

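```bash
python3 - <<'E'
from plant import r
import cv2
c=r.capture("scene")["image"][:,:,::-1]; a=c[145:250,270:375]
d=r.capture("top")["image"][:,:,::-1]; b=d[130:215,120:240]
cv2.imwrite("pics/w1.png",cv2.resize(a,(600,600),interpolation=cv2.INTER_CUBIC))
cv2.imwrite("pics/w2.png",cv2.resize(b,(792,561),interpolation=cv2.INTER_CUBIC))
E
```

```text
(no output)
```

View pics/w1.png

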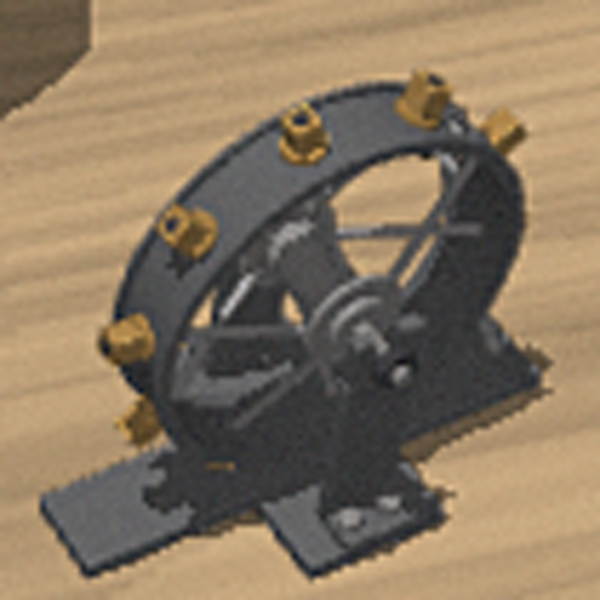

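View pics/w2.png

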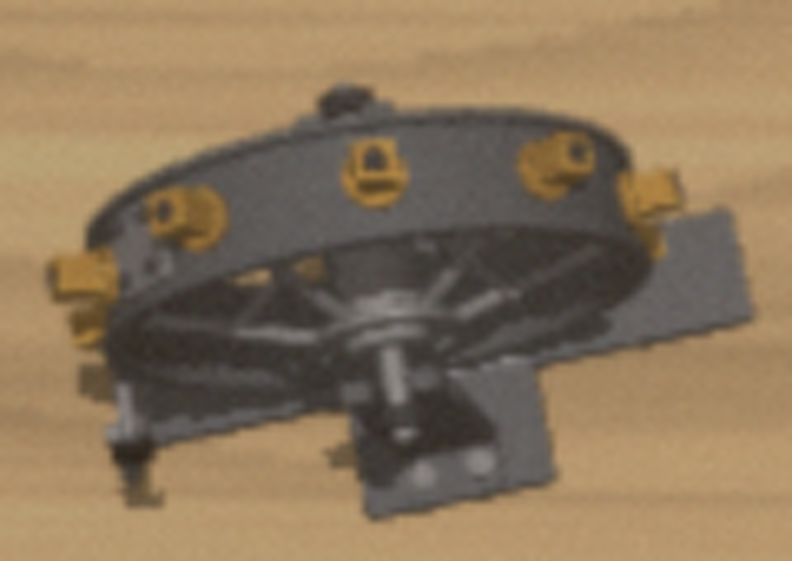

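```bash
cat > h.py <<'E'
import numpy as np, cv2
from plant import r
def cap(n,save=None):
    c=r.capture(n); c["f"]=c["image"].shape[0]/2/np.tan(np.radians(c["vfov"]/2))
    c["bgr"]=c["image"][:,:,::-1].copy()
    return c
def proj(c,X):
    p=c["R"]@np.asarray(X)+c["t"]; return c["f"]*p[:2]/p[2]+[c["cx"],c["cy"]]
def ray(c,uv):
    d=np.array([(uv[0]-c["cx"])/c["f"],(uv[1]-c["cy"])/c["f"],1.]); d=c["R"].T@d
    return -c["R"].T@c["t"], d/np.linalg.norm(d)
def onz(c,uv,z):
    o,d=ray(c,uv); return o+d*(z-o[2])/d[2]
def tri(c1,u1,c2,u2):
    o1,d1=ray(c1,u1);o2,d2=ray(c2,u2)
    s=np.linalg.lstsq(np.c_[d1,-d2],o2-o1,rcond=None)[0]
    a,b=o1+s[0]*d1,o2+s[1]*d2
    return (a+b)/2,np.linalg.norm(a-b)
def brass(c,sat=110):
    h=cv2.cvtColor(c["bgr"],cv2.COLOR_BGR2HSV)
    return cv2.inRange(h,(12,sat+30,60),(32,255,255))
def blobs(m,amin=10):
    n,l,s,ce=cv2.connectedComponentsWithStats(m)
    return [(ce[i].round(1),s[i].tolist()) for i in range(1,n) if s[i][4]>=amin]
def zoom(c,x0,y0,x1,y1,name,k):
    cv2.imwrite("pics/"+name+".png",cv2.resize(c["bgr"][y0:y1,x0:x1],None,fx=k,fy=k,interpolation=cv2.INTER_CUBIC))
E
python3 - <<'E'
from h import *
for n in("scene","top"):
    c=cap(n); print(n)
    for b in blobs(brass(c)): print(b[0],b[1])
E
```

```text
scene
[482.7  55.1] [480, 52, 7, 7, 15]
[480.2  59.1] [477, 58, 7, 4, 10]
[342.9 162.5] [339, 158, 9, 9, 37]
[322.5 169.6] [319, 165, 8, 9, 39]
[357.4 167.5] [355, 165, 6, 7, 24]
[303.2 185. ] [299, 181, 9, 9, 40]
[292.2 203.8] [288, 200, 9, 9, 41]
[218.9 210.6] [216, 206, 7, 8, 25]
[293.9 218.7] [291, 215, 6, 8, 23]
[187.4 219.5] [185, 217, 7, 6, 26]
[216.9 233.7] [214, 230, 7, 7, 27]
[181.2 240.3] [178, 236, 8, 8, 26]
[ 10.3 304.7] [0, 286, 26, 37, 236]
[  3.7 325.8] [2, 324, 5, 5, 11]
top
[495.7 143.3] [474, 122, 38, 49, 875]
[202.8 154.9] [199, 150, 10, 10, 59]
[176.1 156.8] [172, 152, 9, 9, 46]
[217.7 159.1] [214, 156, 9, 10, 49]
[148.8 162.5] [143, 159, 11, 9, 62]
[132.5 173.4] [128, 168, 10, 15, 75]
[291.6 194.2] [289, 191, 7, 6, 19]
[327.3 194.9] [326, 192, 3, 6, 10]
[283.4 224.4] [281, 222, 7, 5, 17]
```

```bash
python3 - <<'E'
from h import *
S=cap("scene");T=cap("top")
sc={1:(342.9,162.5),2:(322.5,169.6),3:(303.2,185),4:(292.2,203.8)}
tp={1:(148.8,162.5),2:(176.1,156.8),3:(202.8,154.9),4:(217.7,159.1)}
P=[]
for k in sc:
    p,e=tri(S,sc[k],T,tp[k]); P.append(p); print(k,p.round(4),e.round(4))
P=np.array(P)
from scipy.optimize import least_squares
# axle xyz + yaw, points on circle radius 109
def f(v):
    a=np.array([np.cos(v[2]),np.sin(v[2]),0]); d=P-[v[0],v[1],.125]
    ax=d@a; rr=np.linalg.norm(d-np.outer(ax,a),axis=1)
    return np.r_[ax,rr-.109]
s=least_squares(f,[.65,.2,0]); v=s.x; print(v[:2],np.degrees(v[2]),s.fun.round(4))
l=np.array([np.sin(v[2]),-np.cos(v[2]),0]) # right as seen from robot
for p in P:
    d=p-[v[0],v[1],.125]; print(np.degrees(np.arctan2(d@l,d[2])))
print("spares")
for a in [(218.9,210.6),(187.4,219.5),(216.9,233.7),(181.2,240.3)]: print(onz(S,a,.010).round(4))
E
```

```text
1 [0.5508 0.217  0.2208] 0.0005
2 [0.5636 0.1563 0.2227] 0.0009
3 [0.5768 0.1017 0.1942] 0.0003
4 [0.583  0.0731 0.1374] 0.001
[0.5587461  0.18045157] 12.732092098150105 [ 0.0003 -0.0006  0.0003  0.     -0.0062 -0.0082 -0.0026  0.0018]
-21.34105099719989
14.152929001075712
49.41408582307253
83.56618246452173
spares
[ 0.4461 -0.1016  0.01  ]
[ 0.4558 -0.1969  0.01  ]
[ 0.529  -0.1246  0.01  ]
[ 0.526  -0.2255  0.01  ]
```

```bash
python3 - <<'E'
from h import *
S=cap("scene");T=cap("top")
sc={1:(345.6,159.3),2:(322.5,165.6),3:(301.1,184.4)}
tp={1:(145,162.1),2:(176.5,153.8),3:(207.6,153.5)}
P=[]
for k in sc:
    p,e=tri(S,sc[k],T,tp[k]); P.append(p); print(k,p.round(4),e.round(4))
P=np.array(P)
from scipy.optimize import least_squares
def f(v):
    a=np.array([np.cos(v[2]),np.sin(v[2]),0]); l=np.array([np.sin(v[2]),-np.cos(v[2]),0])
    th=v[3]+np.radians([0,36,72])
    return (P-[v[0],v[1],.125]-.118*(np.outer(np.sin(th),l)+np.outer(np.cos(th),[0,0,1]))).ravel()
s=least_squares(f,[.56,.18,.2,-.3]); v=s.x; print(v[:2],np.degrees(v[2:]),s.fun.reshape(-1,3).round(4))
c=np.array([v[0],v[1],.125])
for n,C in(("scene",S),("top",T)):
    print(n,"axle proj",proj(C,c))
    l=np.array([np.sin(v[2]),-np.cos(v[2]),0])
    for k in range(10):
        t=v[3]+np.radians(36*k); u=proj(C,c+.118*(np.sin(t)*l+np.array([0,0,np.cos(t)])))
        cv2.circle(C["bgr"],tuple(np.int32(u.round())),1,(0,0,255) if k else (255,0,0),-1)
zoom(S,270,145,375,250,"f1",5.7); zoom(T,120,130,240,215,"f2",6)
E
```

```text
1 [0.5495 0.2234 0.2291] 0.0003
2 [0.5658 0.1529 0.2393] 0.0007
3 [0.579  0.0923 0.2005] 0.0052
[0.55966509 0.17877638] [ 12.69835263 -23.01001733] [[-0.0001 -0.0004 -0.0045]
 [ 0.0003 -0.     -0.0007]
 [-0.0003  0.0004 -0.0019]]
scene axle proj [326.32384472 193.04907083]
top axle proj [175.20169097 169.28492372]
```

View pics/f2.png

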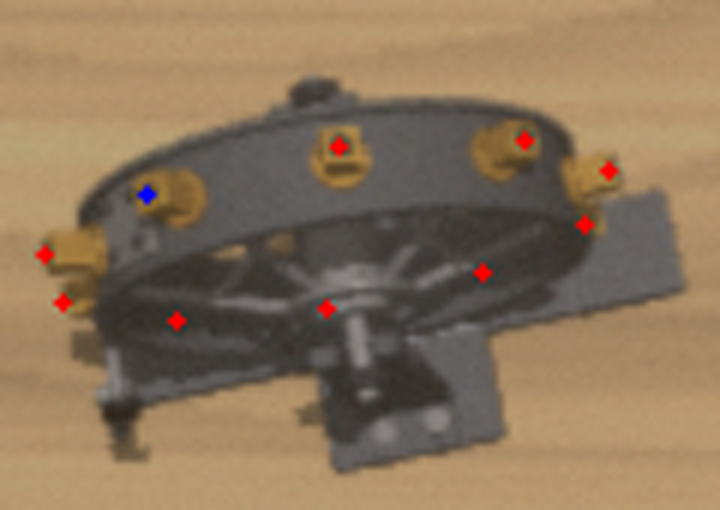

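View pics/f1.png

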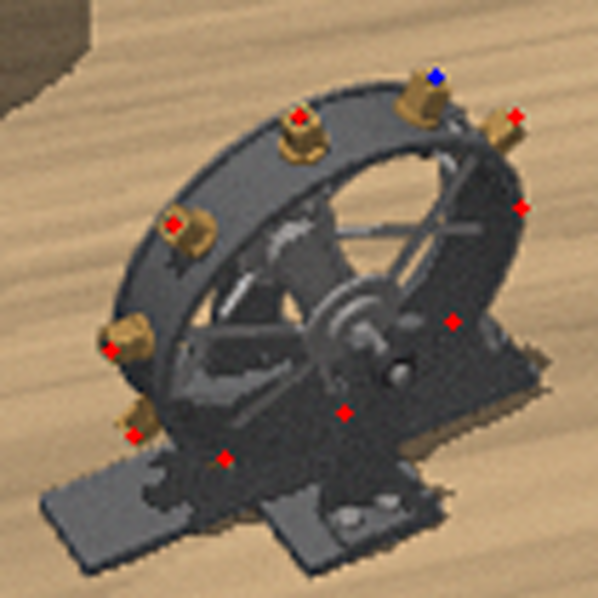

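{"op": "jog_arm", "data": {"steps": [[0, 0, -0.008, 0, -7.15], [0, 0, -0.008, 0, -7.15], [0, 0, -0.008, 0, -7.15], [0, 0, -0.008, 0, -7.15], [0, 0, -0.008, 0, -7.15], [0, 0, -0.008, 0, -7.15], [0, 0, -0.008, 0, -7.15], [0, 0, -0.008, 0, -7.15], [0, 0, -0.008, 0, -7.15], [0, 0, -0.008, 0, -7.15], [0, 0, -0.008, 0, -7.15], [0, 0, -0.008, 0, -7.15]], "squeeze": 20}}

```text
time_s: 1.5
tcp_pos: [0.1877, -0.6483, 0.342]
eef_rot: [-90.0, 0.0, -167.7]
contact_force: [0.5, -0.1, -1.1]
gripper_width: 0.0874
```

```bash
cat >> h.py <<'E'
def go(xyz,yaw=None,verbose=True):
    "shift in tool axes from measured pose to xyz at the yaw as it stands; and turn"
    s=r.get_state(); p=np.array(s["tcp_pos"]); y=s["eef_rot"][2]; w=np.radians(y)
    d=np.array(xyz)-p
    q=[d[0]*np.cos(w)+d[1]*np.sin(w), -d[2], -d[0]*np.sin(w)+d[1]*np.cos(w)]
    tn=None if yaw is None else ((y-yaw+180)%360-180)
    print("t",round(s["time_s"],2),"at",p.round(4),"rot",np.round(s["eef_rot"],2),"F",np.round(s["contact_force"],1),"w",round(s["gripper_width"],4))
    print("  to",np.round(xyz,4),"shift x,y,z mm",np.round(np.array(q)*1000,1),"turn",None if tn is None else round(tn,2))
AX=np.array([.5597,.1788,.125]); YA=np.radians(12.7)
L=np.array([np.sin(YA),-np.cos(YA),0])
def rim(th,rl,rt):
    "TCP for angle th (deg, + right), lateral radius rl, tip radius rt"
    t=np.radians(th); p=AX+rl*np.sin(t)*L; p[2]=.125+rt*np.cos(t)+.019; return p
E
python3 - <<'E'
from h import *
print(np.round(r.get_state()["joints"],1))
go(np.r_[.5,-.25,.34],192.7); go(rim(-22.5,.112,.108)+[0,0,.05],192.7)
E
```

```text
[-57.3  18.3   9.7   0.  -81.4  69.6]
t 1.5 at [ 0.1877 -0.6483  0.342 ] rot [ -90.     0.  -167.7] F [ 0.5 -0.1 -1.1] w 0.0874
  to [ 0.5  -0.25  0.34] shift x,y,z mm [-390.     2.  -322.6] turn -0.4
t 1.5 at [ 0.1877 -0.6483  0.342 ] rot [ -90.     0.  -167.7] F [ 0.5 -0.1 -1.1] w 0.0874
  to [0.5503 0.2206 0.2938] shift x,y,z mm [-539.4   48.2 -771.7] turn -0.4
```

{"op": "jog_arm", "data": {"steps": [[0.3, -0.0325, 0, -0.0269, 0], [0.4, -0.0325, 0, -0.0269, 0], [0.4, -0.0325, 0, -0.0269, 0], [0.4, -0.0325, 0, -0.0269, 0], [0.4, -0.0325, 0, -0.0269, 0], [0.4, -0.0325, 0, -0.0269, 0], [0.4, -0.0325, 0, -0.0269, 0], [0.4, -0.0325, 0, -0.0269, 0], [0.4, -0.0325, 0, -0.0269, 0], [0.4, -0.0325, 0, -0.0269, 0], [0.4, -0.0325, 0, -0.0269, 0], [0.4, -0.0325, 0, -0.0269, -0.4]]}}

```text
time_s: 2.5
tcp_pos: [0.4994, -0.2548, 0.3421]
eef_rot: [-90.0, 0.1, -167.6]
contact_force: [1.2, -0.9, 0.3]
gripper_width: 0.0524
```

{"op": "jog_arm", "data": {"steps": [[0.4, -0.0124, 0, -0.0374, 0], [0.4, -0.0124, 0, -0.0374, 0], [0.4, -0.0124, 0, -0.0374, 0], [0.4, -0.0124, 0, -0.0374, 0], [0.4, -0.0124, 0, -0.0374, 0], [0.4, -0.0124, 0, -0.0374, 0], [0.4, -0.0124, 0, -0.0374, 0], [0.4, -0.0124, 0, -0.0374, 0], [0.4, -0.0124, 0, -0.0374, 0], [0.4, -0.0124, 0, -0.0374, 0], [0.4, -0.0124, 0, -0.0374, 0], [0.4, 0, 0, 0, 0]]}}

```text
time_s: 3.5
tcp_pos: [0.5442, 0.1798, 0.3407]
eef_rot: [-90.0, -0.0, -167.4]
contact_force: [0.8, -0.6, -0.2]
gripper_width: 0.0525
```

```bash
python3 - <<'E'
from h import *
print(np.round(r.get_state()["joints"],1))
go(rim(-22.5,.112,.108)+[0,0,.05],192.7)
E
```

```text
[ 37.8   8.2  -3.5  -0.  -78.3 -25.2]
t 3.5 at [0.5442 0.1798 0.3407] rot [-9.0030e+01 -1.0000e-02 -1.6744e+02] F [ 0.8 -0.6 -0.2] w 0.0525
  to [0.5503 0.2206 0.2938] shift x,y,z mm [-14.8  46.9 -38.5] turn -0.14
```

{"op": "jog_arm", "data": {"steps": [[0.4, -0.0074, 0, -0.0193, 0], [0.4, -0.0074, 0, -0.0193, -0.1], [0.4, 0, 0.02, 0, 0], [0.4, 0, 0.02, 0, 0], [0.4, 0, 0.02, 0, 0], [0.4, 0, 0.01, 0, 0], [0.4, 0, 0, 0, 0]]}}

```text
time_s: 4.08
tcp_pos: [0.5491, 0.2149, 0.269]
eef_rot: [-89.9, -0.2, -167.6]
contact_force: [-0.1, -0.3, 0.6]
gripper_width: 0.0523
```

```bash
python3 - <<'E'
from h import *
S=cap("scene");T=cap("top")
zoom(S,270,100,375,220,"g1",5); zoom(T,100,110,240,215,"g2",5)
go(rim(-22.5,.112,.108),192.7)
E
```

```text
t 4.18 at [0.5504 0.2153 0.2722] rot [-8.9980e+01  2.0000e-02 -1.6755e+02] F [ 0.2 -0.3  1.5] w 0.0527
  to [0.5503 0.2206 0.2438] shift x,y,z mm [-1.  28.4 -5.2] turn -0.25
```

View pics/g1.png

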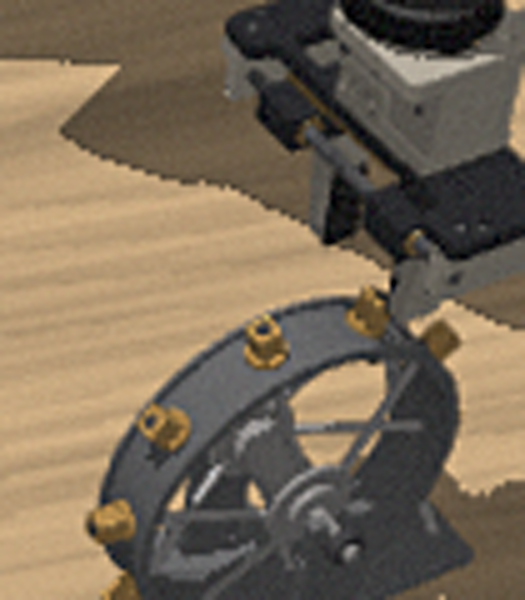

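View pics/g2.png

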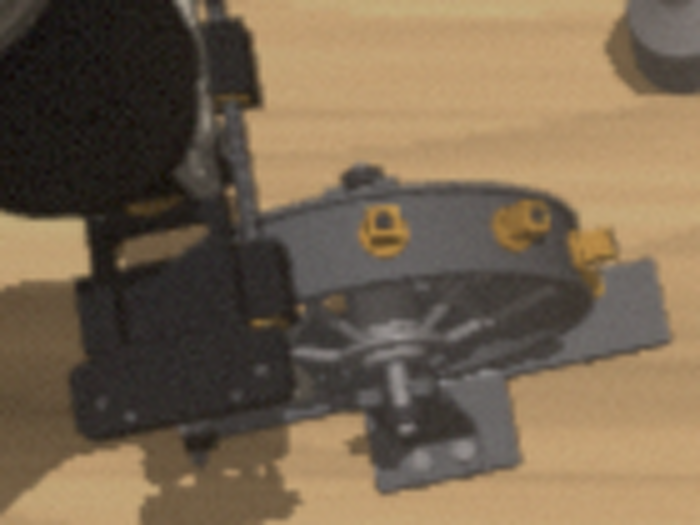

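```bash
python3 - <<'E'
from h import *
S=cap("scene");T=cap("top")
s=r.get_state();p=np.array(s["tcp_pos"]); a=np.array([np.cos(YA),np.sin(YA),0])
for q in (p+a*.026-[0,0,.019],p-a*.026-[0,0,.019],p-[0,0,.019]):
    cv2.circle(S["bgr"],tuple(np.int32(proj(S,q).round())),1,(0,0,255),-1)
zoom(S,290,120,375,205,"g3",7)
go(rim(-22.5,.112,.108),192.7)
E
```

```text
t 4.28 at [0.5508 0.2155 0.2731] rot [-9.0030e+01  1.2000e-01 -1.6755e+02] F [0.5 0.9 0.1] w 0.0527
  to [0.5503 0.2206 0.2438] shift x,y,z mm [-0.6 29.3 -5.1] turn -0.25
```

View pics/g3.png

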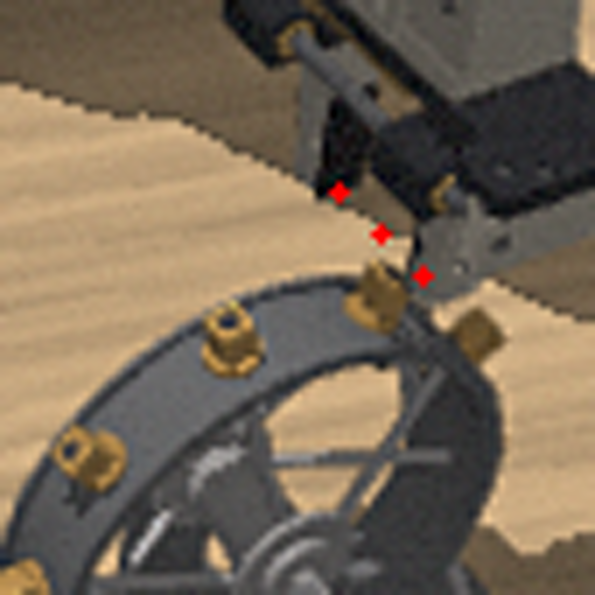

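{"op": "jog_arm", "data": {"steps": [[0.4, 0, 0.01, -0.0025, -0.2], [0.4, 0, 0.01, -0.0025, 0], [0.4, 0, 0.009, 0, 0], [0.4, 0, 0, 0, 0], [0.4, 0, 0, 0, 0], [1, 0, 0, 0, 0], [1, 0, 0, 0, 0], [1, 0, 0, 0, 0], [1, 0, 0, 0, 0], [1, 0, 0, 0, 0], [1, 0, 0, 0, 0], [1, 0, 0, 0, 0]], "squeeze": 15}}

```text
time_s: 5.28
tcp_pos: [0.55, 0.2204, 0.2428]
eef_rot: [-90.0, 0.1, -167.4]
contact_force: [3.8, 0.2, -0.8]
gripper_width: 0.0136
```

```bash
python3 - <<'E'
from h import *
go(rim(-22.5,.112,.108),192.7)
for t in(-15,-7,0):go(rim(t,.112,.108),192.7)
E
```

```text
t 5.28 at [0.55   0.2204 0.2428] rot [-9.0020e+01  1.4000e-01 -1.6735e+02] F [ 3.8  0.2 -0.8] w 0.0136
  to [0.5503 0.2206 0.2438] shift x,y,z mm [-0.3 -0.9 -0.2] turn -0.05
t 5.28 at [0.55   0.2204 0.2428] rot [-9.0020e+01  1.4000e-01 -1.6735e+02] F [ 3.8  0.2 -0.8] w 0.0136
  to [0.5533 0.2071 0.2483] shift x,y,z mm [-0.3 -5.5 13.7] turn -0.05
t 5.28 at [0.55   0.2204 0.2428] rot [-9.0020e+01  1.4000e-01 -1.6735e+02] F [ 3.8  0.2 -0.8] w 0.0136
  to [0.5567 0.1921 0.2512] shift x,y,z mm [-0.4 -8.4 29. ] turn -0.05
t 5.28 at [0.55   0.2204 0.2428] rot [-9.0020e+01  1.4000e-01 -1.6735e+02] F [ 3.8  0.2 -0.8] w 0.0136
  to [0.5597 0.1788 0.252 ] shift x,y,z mm [-0.4 -9.2 42.7] turn -0.05
```

{"op": "jog_arm", "data": {"steps": [[1, 0, -0.0018, 0.0047, 0], [1, 0, -0.0016, 0.0047, 0], [1, 0, -0.0014, 0.0047, 0], [1, 0, -0.0012, 0.0047, 0], [1, 0, -0.001, 0.0047, 0], [1, 0, -0.0008, 0.0047, 0], [1, 0, -0.0006, 0.0048, 0], [1, 0, -0.0004, 0.0048, 0], [1, 0, -0.0002, 0.0048, 0], [1, 0, 0, 0, 0], [1, 0, 0, 0, 0]]}}

```text
time_s: 6.2
tcp_pos: [0.5594, 0.1781, 0.2525]
eef_rot: [-90.0, 0.1, -167.4]
contact_force: [5.8, -0.2, 1.5]
gripper_width: 0.0138
```

```bash
python3 - <<'E'
from h import *
go(rim(0,.112,.108),192.7)
S=cap("scene");T=cap("top")
zoom(S,270,100,375,220,"g4",5); zoom(T,100,110,240,215,"g5",5)
E
```

```text
t 6.2 at [0.5594 0.1781 0.2525] rot [-8.9990e+01  1.5000e-01 -1.6737e+02] F [ 5.8 -0.2  1.5] w 0.0138
  to [0.5597 0.1788 0.252 ] shift x,y,z mm [-0.4  0.5 -0.6] turn -0.07
```

View pics/g4.png

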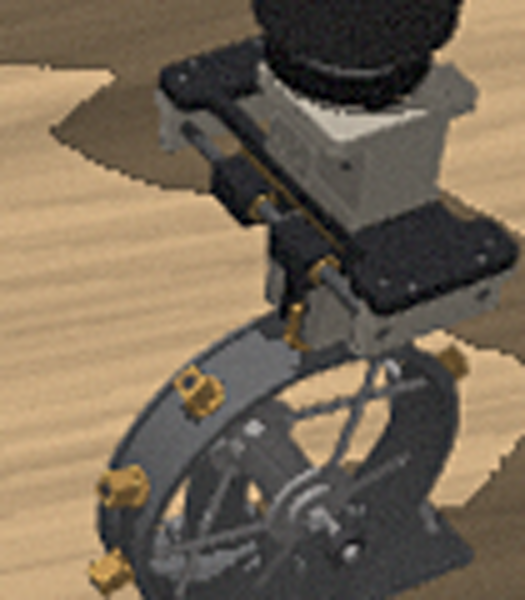

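View pics/g5.png

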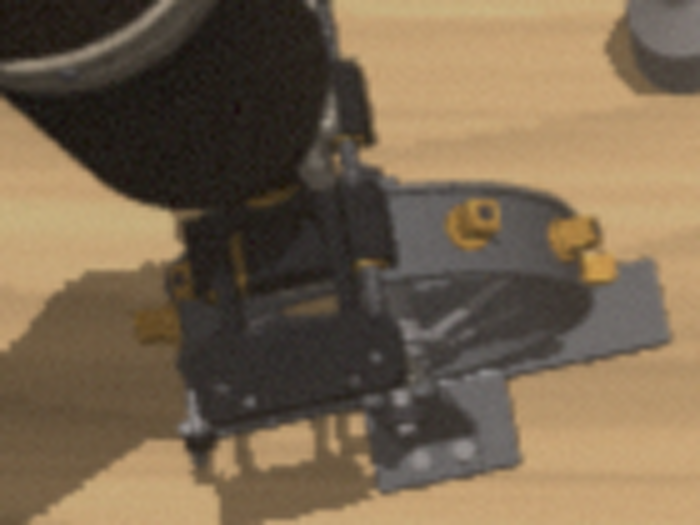

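{"op": "jog_arm", "data": {"steps": [[1, 0, 0, 0, 0], [1, 0, 0, 0, 7], [1, 0, 0, 0, 7], [1, 0, 0, 0, 7], [1, 0, 0, 0, 7], [1, 0, 0, 0, 7], [1, 0, 0, 0, 7], [1, 0, 0, 0, 7], [1, 0, 0, 0, 7], [1, 0, 0, 0, 7], [1, 0, 0, 0, 7], [1, 0, 0, 0, 7]], "squeeze": 40}}

```text
time_s: 7.3
tcp_pos: [0.558, 0.1781, 0.2522]
eef_rot: [-90.0, 0.0, 115.3]
contact_force: [-0.8, 1.4, 4.0]
gripper_width: 0.0139
```

{"op": "jog_arm", "data": {"steps": [[1, 0, 0, 0, 7], [1, 0, 0, 0, 6], [1, 0, 0, 0, 0], [1, 0, 0, 0, 0], [1, 0, 0, 0, 0]]}}

```text
time_s: 7.72
tcp_pos: [0.558, 0.1781, 0.2522]
eef_rot: [-90.0, 0.0, 102.9]
contact_force: [-1.7, 0.8, 5.7]
gripper_width: 0.0136
```

```bash
python3 - <<'E'
from h import *
go(rim(0,.112,.108),102.7)
print(r.get_state()["moment"])
S=cap("scene");T=cap("top")
zoom(S,270,100,375,220,"g6",5)
E
```

```text
t 7.72 at [0.558  0.1781 0.2522] rot [-8.998e+01  2.000e-02  1.029e+02] F [-1.7  0.8  5.7] w 0.0136
  to [0.5597 0.1788 0.252 ] shift x,y,z mm [ 0.3  0.2 -1.9] turn 0.2
[ 0.41419251  0.63111364 -0.04871545]
```

View pics/g6.png

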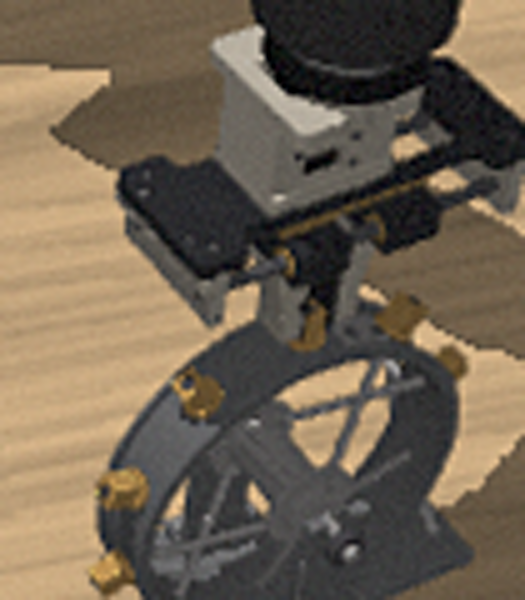

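{"op": "jog_arm", "data": {"steps": [[0.6, 0, 0, 0, 0], [0.6, 0, 0, 0, 0], [0.6, 0, 0, 0, 0], [0.6, 0, 0, 0, 0], [0.6, 0, -0.02, 0, 0], [0.6, 0, -0.03, 0, 0], [0.6, 0, -0.01, 0, -7], [0.6, 0, 0, 0, -7], [0.6, 0, 0, 0, -7], [0.6, 0, 0, 0, -7], [0.6, 0, 0, 0, -7], [0.6, 0, 0, 0, -7]]}}

```text
time_s: 8.82
tcp_pos: [0.558, 0.1783, 0.3112]
eef_rot: [-89.9, -0.0, 145.0]
contact_force: [0.7, -0.4, 0.4]
gripper_width: 0.035
```

{"op": "jog_arm", "data": {"steps": [[0.4, 0, 0, 0, -7], [0.4, 0, 0, 0, -7], [0.4, 0, 0, 0, -7], [0.4, 0, 0, 0, -7], [0.4, 0, 0, 0, -7], [0.4, 0, 0, 0, -7], [0.4, 0, 0, 0, -6], [0.4, 0, 0, 0.02, 0], [0.4, 0, 0, 0.02, 0], [0.4, 0, 0, 0.02, 0], [0.4, 0, 0, 0, 0]]}}

```text
time_s: 9.73
tcp_pos: [0.5714, 0.1174, 0.3112]
eef_rot: [-90.0, -0.1, -167.4]
contact_force: [-0.0, 0.5, 0.4]
gripper_width: 0.0523
```

```bash
python3 - <<'E'
from h import *
S=cap("scene");T=cap("top")
zoom(S,270,100,375,220,"g7",5); zoom(T,110,125,240,215,"g8",6)
print(blobs(brass(S))); print(blobs(brass(T)))
go(rim(36,.113,.110),192.7)
E
```

```text
[(array([495.7,  75.9]), [494, 74, 5, 5, 10]), (array([349.5, 163. ]), [345, 159, 9, 9, 30]), (array([330.3, 165.9]), [327, 162, 8, 8, 25]), (array([309.5, 178.5]), [305, 174, 9, 9, 32]), (array([294.8, 197.2]), [290, 194, 9, 7, 38]), (array([218.7, 210.5]), [216, 206, 6, 8, 24]), (array([292. , 214.2]), [288, 211, 9, 8, 39]), (array([187.2, 219.8]), [185, 217, 6, 6, 21]), (array([216.6, 233.5]), [214, 230, 7, 7, 25]), (array([180.8, 240.5]), [178, 236, 7, 8, 24]), (array([  3.7, 291.2]), [0, 289, 8, 5, 12]), (array([  3.9, 297. ]), [0, 294, 9, 7, 19]), (array([  5.8, 304.2]), [0, 296, 15, 19, 83]), (array([ 20.5, 303.8]), [15, 300, 13, 8, 30]), (array([ 11. , 310.1]), [9, 307, 5, 8, 14]), (array([ 13.4, 315.2]), [11, 311, 5, 8, 12]), (array([  7.6, 317.8]), [5, 314, 7, 8, 17])]
[(array([495.2, 143.3]), [473, 122, 39, 49, 908]), (array([214.1, 156.6]), [210, 154, 9, 8, 51]), (array([219.3, 163.3]), [216, 161, 7, 6, 31]), (array([140.9, 165.5]), [135, 162, 11, 8, 52]), (array([131.1, 174.4]), [127, 171, 9, 7, 46]), (array([291.3, 194.3]), [290, 191, 5, 7, 15]), (array([328.9, 196.1]), [326, 195, 7, 3, 10]), (array([283.7, 224.8]), [282, 223, 5, 4, 11])]
t 9.83 at [0.5713 0.1193 0.3112] rot [-9.0000e+01 -4.0000e-02 -1.6741e+02] F [-0.9  1.3 -0.7] w 0.0524
  to [0.5743 0.114  0.233 ] shift x,y,z mm [-1.8 78.2  5.8] turn -0.11
```

View pics/g7.png

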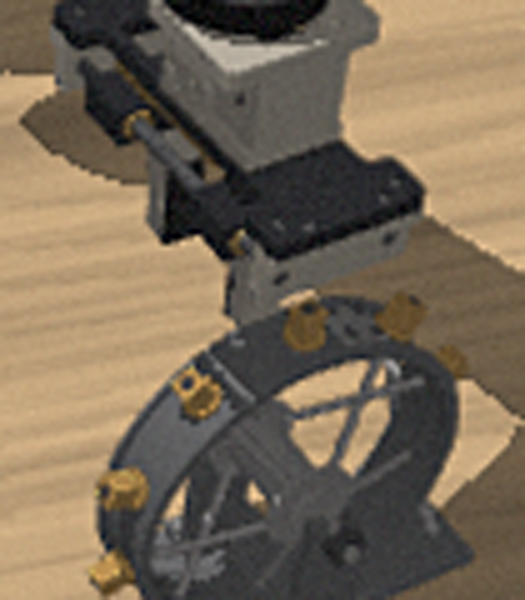

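View pics/g8.png

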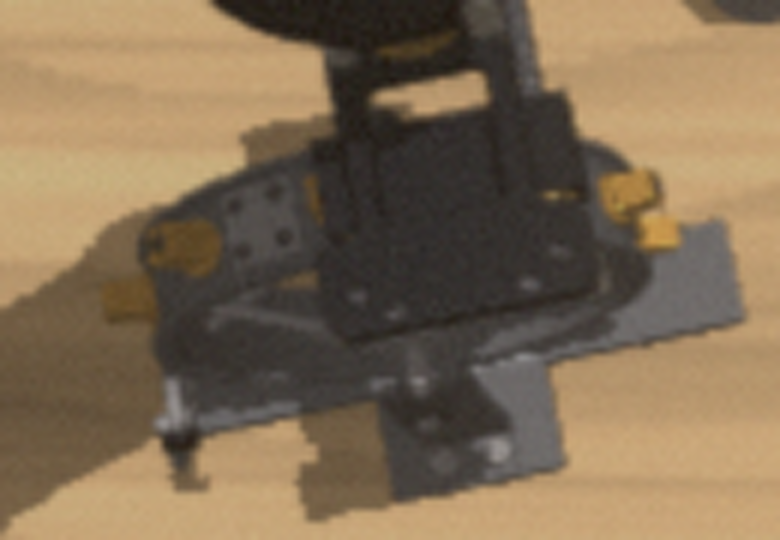

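```bash
python3 - <<'E'
from h import *
S=cap("scene")
for t in (32,34,36,38):
    p=rim(t,.118,.118)-[0,0,.019]; print(t,proj(S,p).round(1))
E
```

```text
32 [309.7 174.3]
34 [308.4 175.4]
36 [307.2 176.5]
38 [306.  177.6]
```

{"op": "jog_arm", "data": {"steps": [[0.4, -0.0008, 0.015, 0.0029, 0], [0.4, -0.0008, 0.02, 0.0029, -0.1], [0.4, 0, 0.02, 0, 0], [0.4, 0, 0.015, 0, 0], [0.4, 0, 0.008, 0, 0], [0.4, 0, 0, 0, 0], [0.4, 0, 0, 0, 0]]}}

```text
time_s: 10.47
tcp_pos: [0.5744, 0.1151, 0.2338]
eef_rot: [-90.0, -0.0, -167.2]
contact_force: [-1.0, 0.6, 1.4]
gripper_width: 0.0525
```

{"op": "jog_arm", "data": {"steps": [[1, 0, 0, 0, 0], [1, 0, 0, 0, 0], [1, 0, 0, 0, 0], [1, 0, 0, 0, 0], [1, 0, 0, 0, 0], [1, 0, 0, 0, 0], [1, 0, 0, 0, 0]], "squeeze": 15}}

```text
time_s: 11.05
tcp_pos: [0.5737, 0.1144, 0.2336]
eef_rot: [-90.0, -0.1, -167.3]
contact_force: [0.4, 0.3, 2.0]
gripper_width: 0.014
```

```bash
python3 - <<'E'
from h import *
go(rim(36,.113,.110),192.7)
for t in(30,24,18,12,6,0):go(rim(t,.113,.108),192.7)
E
```

```text
t 11.05 at [0.5737 0.1144 0.2336] rot [-8.9990e+01 -6.0000e-02 -1.6726e+02] F [0.4 0.3 2. ] w 0.014
  to [0.5743 0.114  0.233 ] shift x,y,z mm [-0.5  0.6  0.5] turn 0.04
t 11.05 at [0.5737 0.1144 0.2336] rot [-8.9990e+01 -6.0000e-02 -1.6726e+02] F [0.4 0.3 2. ] w 0.014
  to [0.5721 0.1237 0.2375] shift x,y,z mm [-0.5 -4.  -9.5] turn 0.04
t 11.05 at [0.5737 0.1144 0.2336] rot [-8.9990e+01 -6.0000e-02 -1.6726e+02] F [0.4 0.3 2. ] w 0.014
  to [0.5698 0.134  0.2427] shift x,y,z mm [ -0.5  -9.1 -20. ] turn 0.04
t 11.05 at [0.5737 0.1144 0.2336] rot [-8.9990e+01 -6.0000e-02 -1.6726e+02] F [0.4 0.3 2. ] w 0.014
  to [0.5674 0.1447 0.2467] shift x,y,z mm [ -0.5 -13.1 -31. ] turn 0.04
t 11.05 at [0.5737 0.1144 0.2336] rot [-8.9990e+01 -6.0000e-02 -1.6726e+02] F [0.4 0.3 2. ] w 0.014
  to [0.5649 0.1559 0.2496] shift x,y,z mm [ -0.5 -16.1 -42.5] turn 0.04
t 11.05 at [0.5737 0.1144 0.2336] rot [-8.9990e+01 -6.0000e-02 -1.6726e+02] F [0.4 0.3 2. ] w 0.014
  to [0.5623 0.1673 0.2514] shift x,y,z mm [ -0.5 -17.8 -54.1] turn 0.04
t 11.05 at [0.5737 0.1144 0.2336] rot [-8.9990e+01 -6.0000e-02 -1.6726e+02] F [0.4 0.3 2. ] w 0.014
  to [0.5597 0.1788 0.252 ] shift x,y,z mm [ -0.5 -18.4 -66. ] turn 0.04
```

{"op": "jog_arm", "data": {"steps": [[1, 0, -0.0024, -0.0047, 0], [1, 0, -0.0024, -0.0048, 0], [1, 0, -0.0024, -0.0052, 0], [1, 0, -0.0022, -0.0053, 0], [1, 0, -0.002, -0.0055, 0], [1, 0, -0.0019, -0.0055, 0], [1, 0, -0.0016, -0.0057, 0], [1, 0, -0.0013, -0.0058, 0], [1, 0, -0.001, -0.0058, 0], [1, 0, -0.0007, -0.0058, 0], [1, 0, -0.0004, -0.006, 0], [1, 0, -0.0002, -0.006, 0]]}}

```text
time_s: 12.05
tcp_pos: [0.5592, 0.1798, 0.252]
eef_rot: [-90.0, -0.0, -167.3]
contact_force: [-2.9, -2.7, 1.5]
gripper_width: 0.0139
```

{"op": "jog_arm", "data": {"steps": [[1, 0, 0, 0, 0], [1, 0, 0, 0, 0], [1, 0, 0, 0, 0]], "squeeze": 40}}

```text
time_s: 12.3
tcp_pos: [0.5591, 0.1802, 0.2519]
eef_rot: [-90.1, -0.0, -167.2]
contact_force: [-4.9, 0.1, 4.3]
gripper_width: 0.0135
```

```bash
python3 - <<'E'
from h import *
S=cap("scene");T=cap("top")
zoom(S,270,100,375,220,"h1",5); 
go(rim(0,.113,.108),192.7)
E
```

```text
t 12.4 at [0.5592 0.1802 0.252 ] rot [-9.0060e+01 -2.0000e-02 -1.6722e+02] F [-5.5 -2.   5. ] w 0.0132
  to [0.5597 0.1788 0.252 ] shift x,y,z mm [-0.2 -0.   1.4] turn 0.08
```

View pics/h1.png

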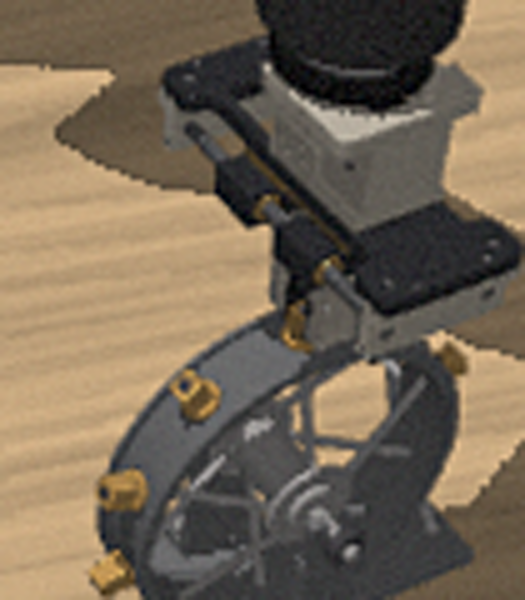

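{"op": "jog_arm", "data": {"steps": [[1, 0, 0, 0.0005, 7], [1, 0, 0, 0, 7], [1, 0, 0, 0, 7], [1, 0, 0, 0, 7], [1, 0, 0, 0, 7], [1, 0, 0, 0, 7], [1, 0, 0, 0, 7], [1, 0, 0, 0, 7], [1, 0, 0, 0, 7], [1, 0, 0, 0, 7], [1, 0, 0, 0, 7], [1, 0, 0, 0, 7]]}}

```text
time_s: 13.4
tcp_pos: [0.562, 0.1798, 0.252]
eef_rot: [-90.3, 0.0, 108.4]
contact_force: [7.9, -2.4, -3.9]
gripper_width: 0.0135
```

{"op": "jog_arm", "data": {"steps": [[1, 0, 0, 0, 6], [1, 0, 0, 0, 0], [1, 0, 0, 0, 0], [1, 0, 0, 0, 0]]}}

```text
time_s: 13.73
tcp_pos: [0.5621, 0.1798, 0.252]
eef_rot: [-90.3, -0.0, 102.8]
contact_force: [7.8, -2.1, -3.7]
gripper_width: 0.0132
```

{"op": "jog_arm", "data": {"steps": [[0.6, 0, 0, 0, 0], [0.6, 0, 0, 0, 0], [0.6, 0, 0, 0, 0], [0.6, 0, 0, 0, 0], [0.6, 0, -0.02, 0, 0], [0.6, 0, -0.03, 0, 0], [0.6, 0, -0.01, 0, -7], [0.6, 0, 0, 0, -7], [0.6, 0, 0, 0, -7], [0.6, 0, 0, 0, -7], [0.6, 0, 0, 0, -7], [0.6, 0, 0, 0, -7]]}}

```text
time_s: 14.73
tcp_pos: [0.5597, 0.179, 0.312]
eef_rot: [-90.0, -0.0, 145.1]
contact_force: [-0.1, 0.0, 0.4]
gripper_width: 0.0353
```

{"op": "jog_arm", "data": {"steps": [[0.5, 0, 0, 0, -7], [0.5, 0, 0, 0, -7], [0.5, 0, 0, 0, -7], [0.5, 0, 0, 0, -7], [0.5, 0, 0, 0, -7], [0.5, 0, 0, 0, -7], [0.5, 0, 0, 0, -6], [0.5, 0, 0, 0, 0], [0.5, 0, 0, 0, 0]]}}

```text
time_s: 15.48
tcp_pos: [0.5597, 0.1789, 0.312]
eef_rot: [-90.0, 0.0, -167.4]
contact_force: [-0.8, 0.7, -0.4]
gripper_width: 0.0436
```

```bash
python3 - <<'E'
from h import *
S=cap("scene");T=cap("top")
zoom(S,270,100,375,220,"h2",5); 
go(rim(0,.113,.108),192.7)
E
```

```text
t 15.58 at [0.5597 0.1788 0.312 ] rot [ -90.01    0.   -167.44] F [0.5 0.4 0.1] w 0.0439
  to [0.5597 0.1788 0.252 ] shift x,y,z mm [-0. 60. -0.] turn -0.14
```

View pics/h2.png

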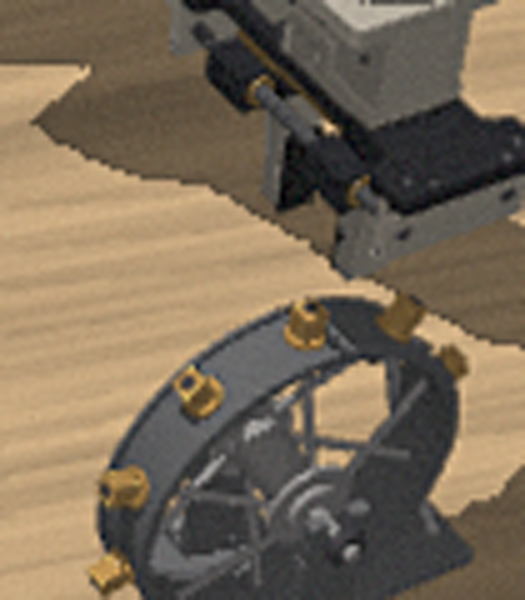

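{"op": "jog_arm", "data": {"steps": [[0.5, 0, 0.02, 0, -0.1], [0.5, 0, 0.02, 0, 0], [0.5, 0, 0.02, 0, 0], [0.5, 0, 0, 0, 0], [0.5, 0, 0, 0, 0], [1, 0, 0, 0, 0], [1, 0, 0, 0, 0], [1, 0, 0, 0, 0], [1, 0, 0, 0, 0], [1, 0, 0, 0, 0], [1, 0, 0, 0, 0], [1, 0, 0, 0, 0]]}}

```text
time_s: 16.58
tcp_pos: [0.5595, 0.1786, 0.2526]
eef_rot: [-90.0, -0.0, -167.2]
contact_force: [-4.2, 0.1, 4.9]
gripper_width: 0.0136
```

{"op": "jog_arm", "data": {"steps": [[1, 0, 0, 0, 7], [1, 0, 0, 0, 7], [1, 0, 0, 0, 7], [1, 0, 0, 0, 7], [1, 0, 0, 0, 7], [1, 0, 0, 0, 7], [1, 0, 0, 0, 7], [1, 0, 0, 0, 7], [1, 0, 0, 0, 7], [1, 0, 0, 0, 7], [1, 0, 0, 0, 7], [1, 0, 0, 0, 7]]}}

```text
time_s: 17.58
tcp_pos: [0.5591, 0.1782, 0.2526]
eef_rot: [-89.9, 0.0, 108.5]
contact_force: [-5.8, -1.0, 5.2]
gripper_width: 0.0132
```

{"op": "jog_arm", "data": {"steps": [[1, 0, 0, 0, 6], [1, 0, 0, 0, 0], [1, 0, 0, 0, 0], [1, 0, 0, 0, 0]]}}

```text
time_s: 17.92
tcp_pos: [0.5591, 0.1782, 0.2526]
eef_rot: [-90.0, 0.0, 102.8]
contact_force: [-5.6, -1.0, 6.1]
gripper_width: 0.013
```

```bash
python3 - <<'E'
from h import *
S=cap("scene");T=cap("top")
zoom(S,270,100,375,220,"h3",5); 
go(rim(0,.113,.108),102.7)
E
```

```text
t 18.02 at [0.5591 0.1782 0.2526] rot [-8.9950e+01  3.0000e-02  1.0285e+02] F [-5.5 -1.3  6.2] w 0.0134
  to [0.5597 0.1788 0.252 ] shift x,y,z mm [ 0.5  0.6 -0.7] turn 0.15
```

View pics/h3.png

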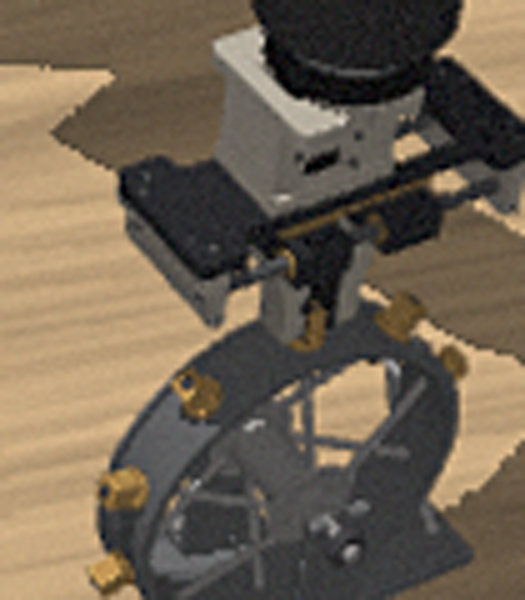

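Good: the nipple turned with the jaws. Now release and go to nipple 3 the same way.

{"op": "jog_arm", "data": {"steps": [[0.6, 0, 0, 0, 0], [0.6, 0, 0, 0, 0], [0.6, 0, 0, 0, 0], [0.6, 0, 0, 0, 0], [0.6, 0, -0.02, 0, 0], [0.6, 0, -0.03, 0, 0], [0.6, 0, -0.01, 0, -7], [0.6, 0, 0, 0, -7], [0.6, 0, 0, 0, -7], [0.6, 0, 0, 0, -7], [0.6, 0, 0, 0, -7], [0.6, 0, 0, 0, -7]]}}

```text
time_s: 19.02
tcp_pos: [0.5599, 0.1787, 0.3119]
eef_rot: [-90.0, 0.0, 145.2]
contact_force: [0.3, 0.5, 0.4]
gripper_width: 0.0352
```

{"op": "jog_arm", "data": {"steps": [[0.4, 0, 0, 0, -7], [0.4, 0, 0, 0, -7], [0.4, 0, 0, 0, -7], [0.4, 0, 0, 0, -7], [0.4, 0, 0, 0, -7], [0.4, 0, 0, 0, -7], [0.4, 0, 0, 0, -6], [0.4, 0, 0, 0.02, 0], [0.4, 0, 0, 0.02, 0], [0.4, 0, 0, 0.02, 0], [0.4, 0, 0, 0.005, 0], [0.4, 0, 0, 0, 0]]}}

```text
time_s: 20.02
tcp_pos: [0.5745, 0.1142, 0.3119]
eef_rot: [-90.0, -0.0, -167.3]
contact_force: [-0.3, 0.4, 0.9]
gripper_width: 0.0525
```

```bash
python3 - <<'E'
from h import *
S=cap("scene");T=cap("top")
zoom(S,270,100,375,220,"h4",5); 
go(rim(36,.113,.110),192.7)
E
```

```text
t 20.12 at [0.5743 0.1154 0.3119] rot [ -90.01   -0.   -167.19] F [-0.1 -0.   0. ] w 0.0525
  to [0.5743 0.114  0.233 ] shift x,y,z mm [ 0.3 78.9  1.4] turn 0.11
```

View pics/h4.png

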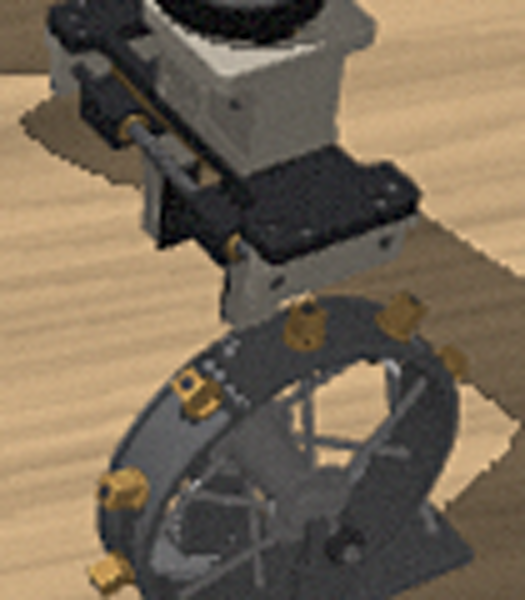

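{"op": "jog_arm", "data": {"steps": [[0.4, 0, 0.02, 0.0014, 0.1], [0.4, 0, 0.02, 0, 0], [0.4, 0, 0.02, 0, 0], [0.4, 0, 0.012, 0, 0], [0.4, 0, 0.007, 0, 0], [0.4, 0, 0, 0, 0], [1, 0, 0, 0, 0], [1, 0, 0, 0, 0], [1, 0, 0, 0, 0], [1, 0, 0, 0, 0], [1, 0, 0, 0, 0], [1, 0, 0, 0, 0]], "squeeze": 15}}

```text
time_s: 21.12
tcp_pos: [0.5746, 0.1139, 0.2335]
eef_rot: [-90.0, 0.0, -167.3]
contact_force: [-0.3, 0.8, 0.2]
gripper_width: 0.0179
```

```bash
python3 - <<'E'
from h import *
go(rim(36,.113,.110),192.7)
E
```

```text
t 21.12 at [0.5746 0.1139 0.2335] rot [-9.0010e+01  4.0000e-02 -1.6726e+02] F [-0.3  0.8  0.2] w 0.0179
  to [0.5743 0.114  0.233 ] shift x,y,z mm [ 0.3  0.5 -0.2] turn 0.04
```

Still closing; wait, then drag.

{"op": "jog_arm", "data": {"steps": [[1, 0, 0, 0, 0], [1, 0, 0, 0, 0], [1, 0, 0, 0, 0]]}}

```text
time_s: 21.37
tcp_pos: [0.5739, 0.1135, 0.2332]
eef_rot: [-90.0, -0.1, -167.3]
contact_force: [-5.3, -1.5, 3.5]
gripper_width: 0.0135
```

{"op": "jog_arm", "data": {"steps": [[1, 0, -0.0024, -0.0046, 0], [1, 0, -0.0024, -0.0048, 0], [1, 0, -0.0024, -0.0051, 0], [1, 0, -0.0022, -0.0053, 0], [1, 0, -0.002, -0.0055, 0], [1, 0, -0.0019, -0.0055, 0], [1, 0, -0.0016, -0.0057, 0], [1, 0, -0.0013, -0.0057, 0], [1, 0, -0.001, -0.0058, 0], [1, 0, -0.0007, -0.0058, 0], [1, 0, -0.0004, -0.0059, 0], [1, 0, -0.0002, -0.0059, 0]]}}

```text
time_s: 22.37
tcp_pos: [0.5597, 0.1776, 0.2519]
eef_rot: [-90.0, -0.0, -167.3]
contact_force: [-2.4, -4.4, 2.0]
gripper_width: 0.0137
```

{"op": "jog_arm", "data": {"steps": [[1, 0, 0, 0, 0], [1, 0, 0, 0, 0], [1, 0, 0, 0, 0]], "squeeze": 40}}

```text
time_s: 22.62
tcp_pos: [0.5596, 0.1784, 0.2518]
eef_rot: [-90.0, -0.0, -167.2]
contact_force: [-6.0, -1.7, 4.8]
gripper_width: 0.0131
```

```bash
python3 - <<'E'
from h import *
S=cap("scene");T=cap("top")
zoom(S,270,100,375,220,"h5",5); 
go(rim(0,.113,.108),192.7)
E
```

```text
t 22.72 at [0.5596 0.1783 0.2518] rot [-9.0030e+01 -2.0000e-02 -1.6724e+02] F [-5.7 -0.1  5.8] w 0.0134
  to [0.5597 0.1788 0.252 ] shift x,y,z mm [-0.2 -0.2 -0.4] turn 0.06
```

View pics/h5.png

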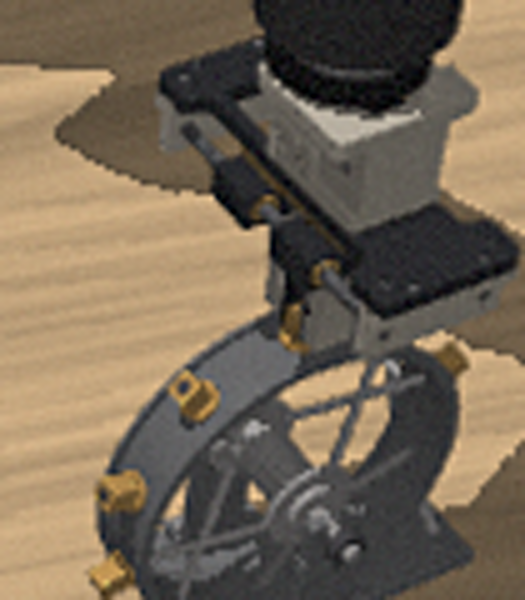

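{"op": "jog_arm", "data": {"steps": [[1, 0, 0, 0, 7], [1, 0, 0, 0, 7], [1, 0, 0, 0, 7], [1, 0, 0, 0, 7], [1, 0, 0, 0, 7], [1, 0, 0, 0, 7], [1, 0, 0, 0, 7], [1, 0, 0, 0, 7], [1, 0, 0, 0, 7], [1, 0, 0, 0, 7], [1, 0, 0, 0, 7], [1, 0, 0, 0, 7]]}}

```text
time_s: 23.72
tcp_pos: [0.5616, 0.1784, 0.2518]
eef_rot: [-90.2, 0.0, 108.4]
contact_force: [4.1, -2.4, -0.8]
gripper_width: 0.0134
```

{"op": "jog_arm", "data": {"steps": [[1, 0, 0, 0, 6], [1, 0, 0, 0, 0], [1, 0, 0, 0, 0], [1, 0, 0, 0, 0], [1, 0, 0, 0, 0]]}}

```text
time_s: 24.13
tcp_pos: [0.5617, 0.1784, 0.2518]
eef_rot: [-90.2, -0.0, 102.9]
contact_force: [6.0, -1.8, -1.2]
gripper_width: 0.0136
```

{"op": "jog_arm", "data": {"steps": [[0.6, 0, 0, 0, 0], [0.6, 0, 0, 0, 0], [0.6, 0, 0, 0, 0], [0.6, 0, 0, 0, 0], [0.6, 0, -0.02, 0, 0], [0.6, 0, -0.03, 0, 0], [0.6, 0, -0.03, 0, 0], [0.6, 0, -0.01, 0, 0]]}}

```text
time_s: 24.8
tcp_pos: [0.5613, 0.1783, 0.3463]
eef_rot: [-90.3, -0.1, 102.8]
contact_force: [0.3, 0.4, 2.3]
gripper_width: 0.0352
```

```bash
python3 - <<'E'
from h import *
go([.5,-.1,.34],102.7)
S=cap("scene");T=cap("top")
zoom(S,270,100,375,220,"h6",5); zoom(S,160,190,240,260,"s1",7);zoom(T,270,125,420,255,"s2",5)
print(blobs(brass(S))); print(blobs(brass(T)))
E
```

```text
t 24.8 at [0.5613 0.1783 0.3463] rot [-9.034e+01 -6.000e-02  1.028e+02] F [0.3 0.4 2.3] w 0.0352
  to [ 0.5  -0.1   0.34] shift x,y,z mm [-257.8    6.3  121.5] turn 0.1
[(array([349.3, 163.1]), [346, 159, 8, 9, 24]), (array([330.3, 167. ]), [327, 164, 8, 6, 22]), (array([360.4, 172. ]), [358, 170, 5, 5, 14]), (array([310. , 178.9]), [307, 174, 7, 10, 33]), (array([294.3, 197.3]), [290, 194, 9, 8, 39]), (array([219. , 210.7]), [216, 206, 7, 8, 27]), (array([291.7, 214.8]), [288, 211, 9, 8, 32]), (array([187.4, 219.6]), [185, 216, 7, 7, 22]), (array([216.5, 233.5]), [214, 230, 6, 7, 22]), (array([180.9, 240.8]), [178, 238, 8, 6, 25]), (array([  2.4, 290.6]), [0, 286, 8, 11, 19]), (array([ 14.2, 297.4]), [9, 295, 12, 7, 20]), (array([  6.5, 302. ]), [0, 297, 15, 11, 41]), (array([ 18.7, 308.3]), [12, 303, 15, 12, 54]), (array([  5.6, 314.8]), [0, 309, 13, 15, 66])]
[(array([495.5, 143.4]), [473, 122, 39, 49, 903]), (array([194. , 154.7]), [190, 150, 10, 10, 56]), (array([166.6, 158.4]), [162, 154, 9, 9, 45]), (array([216. , 159.2]), [210, 154, 13, 13, 88]), (array([141. , 165.6]), [136, 162, 10, 8, 62]), (array([130.7, 174.4]), [127, 171, 9, 8, 53]), (array([291.6, 194.2]), [290, 191, 5, 7, 16]), (array([328.4, 194.9]), [327, 192, 5, 6, 14]), (array([283.6, 224.7]), [281, 223, 6, 4, 12])]
```

View pics/h6.png

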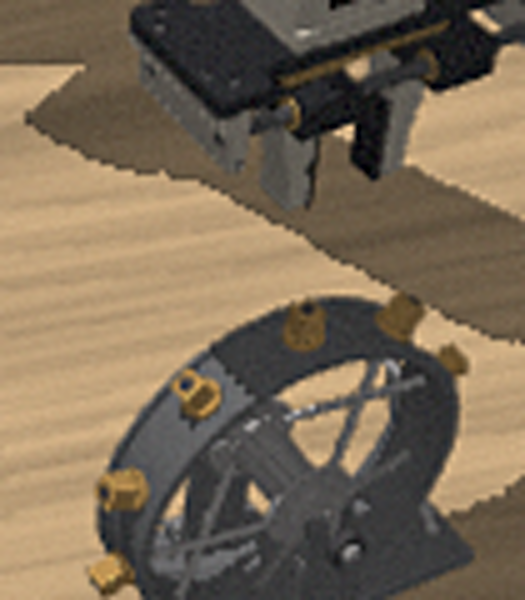

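View pics/s1.png

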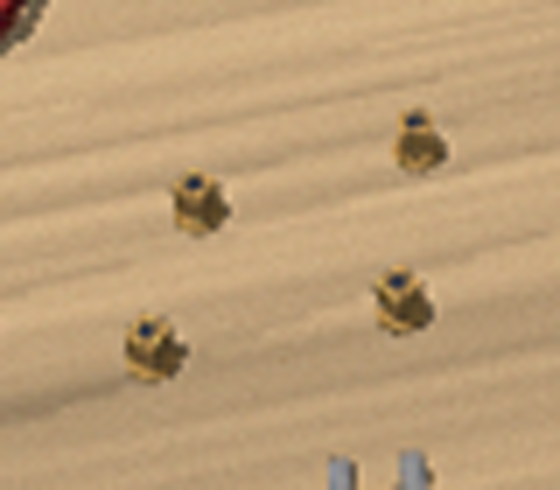

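View pics/s2.png

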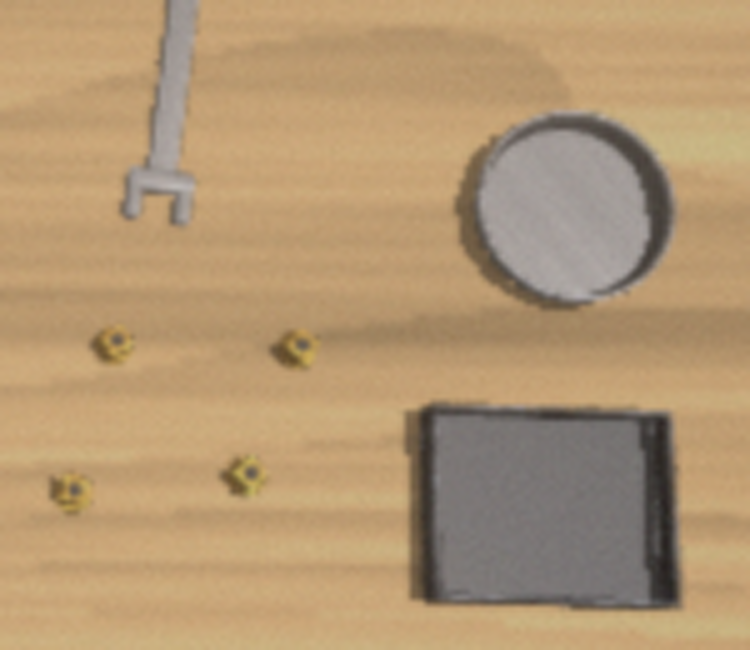

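```bash
python3 - <<'E'
from h import *
S=cap("scene");T=cap("top")
sp_s=[(187.9,216.1),(219.3,207.4),(181,237),(216.9,230.3)]
sp_t=[(320,220),(285,222.8),(330.4,194.2),(293.6,193.2)]
for a,b in zip(sp_s,sp_t):
    print("spare",onz(S,a,.02).round(4),onz(T,b,.02).round(4),tri(S,a,T,b)[0].round(4))
tr=[(430,405),(668,413),(680,605),(430,600)]
Q=np.array([onz(T,(x/5+270,y/5+125),.026) for x,y in tr]); print(Q.round(4),Q.mean(0))
for n,C in(("S",S),("T",T)):
    g=cv2.cvtColor(C["bgr"],cv2.COLOR_BGR2HSV); m=cv2.inRange(g,(0,0,40),(180,60,255))
    n_,l,st,ce=cv2.connectedComponentsWithStats(m)
    for i in range(1,n_):
        if st[i][4]>150: print(n,ce[i].round(1),st[i],onz(C,ce[i],.003).round(3))
cv2.imwrite("pics/topfull.png",cv2.resize(T["bgr"],(768,576)))
zoom(S,90,190,180,310,"d1",5)
E
```

```text
spare [ 0.452  -0.1937  0.02  ] [ 0.4474 -0.1959  0.02  ] [ 0.4481 -0.1951  0.0161]
spare [ 0.4429 -0.0991  0.02  ] [ 0.4392 -0.1015  0.02  ] [ 0.4398 -0.1002  0.017 ]
spare [ 0.5224 -0.2243  0.02  ] [ 0.5182 -0.2264  0.02  ] [ 0.5191 -0.2257  0.0166]
spare [ 0.525  -0.1231  0.02  ] [ 0.5204 -0.1259  0.02  ] [ 0.5215 -0.1245  0.0162]
[[ 0.4852 -0.2929  0.026 ]
 [ 0.4817 -0.4206  0.026 ]
 [ 0.3795 -0.4192  0.026 ]
 [ 0.3812 -0.2877  0.026 ]] [ 0.4318981  -0.35508367  0.026     ]
S [173.6  37.2] [    0     0   385   140 19254] [-0.633 -0.088  0.003]
S [252.1  20.4] [244   0  22  43 302] [-0.693  0.295  0.003]
S [496.8  16.5] [477   0  35  37 154] [-0.414  1.429  0.003]
S [420.8  39.1] [386  18  69  43 669] [-0.317  0.976  0.003]
S [78.6 72.8] [ 67  66  24  14 246] [-0.444 -0.506  0.003]
S [54.1 76.2] [ 42  70  25  14 257] [-0.444 -0.603  0.003]
S [329.9  96.8] [ 296   70   71   51 1402] [-0.012  0.426  0.003]
S [29.4 79.7] [ 17  73  26  14 258] [-0.444 -0.699  0.003]
S [82.7 86. ] [ 71  80  24  14 235] [-0.34  -0.49   0.003]
S [472.5  92.1] [463  81  20  23 173] [0.104 0.965 0.003]
S [
[... 896 characters left out ...]
43 0.003]
S [458.9 368.9] [ 357  341  155   43 3338] [1.042 0.325 0.003]
T [298.2  22.7] [   44     0   468    99 16794] [ 1.056 -0.151  0.003]
T [319.6  37.5] [301  33  38   8 195] [ 1.005 -0.215  0.003]
T [165.6 116.9] [ 118   81   80   60 2096] [0.747 0.241 0.003]
T [ 23.9 120.2] [  0  99  39  35 570] [0.735 0.654 0.003]
T [235.8 114.2] [225 100  22  28 452] [0.756 0.036 0.003]
T [304.  142.2] [295 113  18  57 388] [ 0.672 -0.16   0.003]
T [178.5 173. ] [ 133  134  101   74 3797] [0.579 0.196 0.003]
T [384.5 165.9] [ 365  147   40   39 1217] [ 0.603 -0.385  0.003]
T [379.8 225.8] [ 354  206   52   41 1942] [ 0.434 -0.362  0.003]
T [273.2 363.5] [257 349  27  26 183] [ 0.082 -0.069  0.003]
```

View pics/topfull.png

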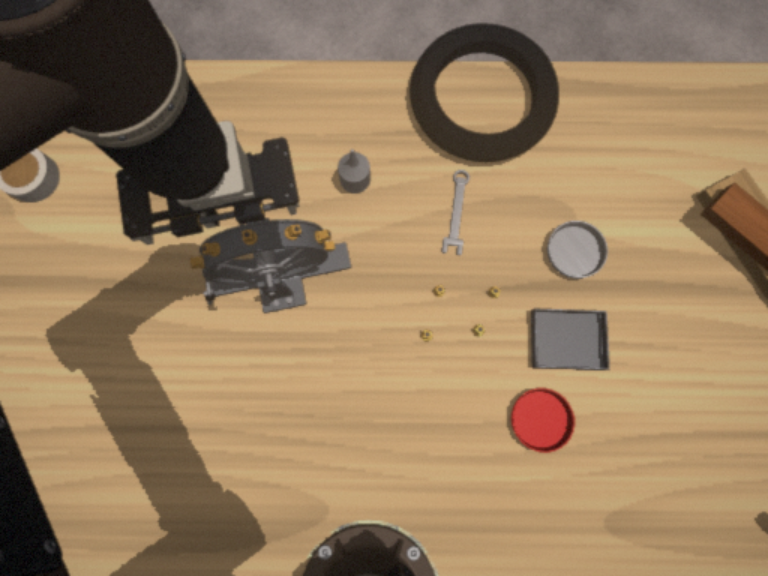

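View pics/d1.png

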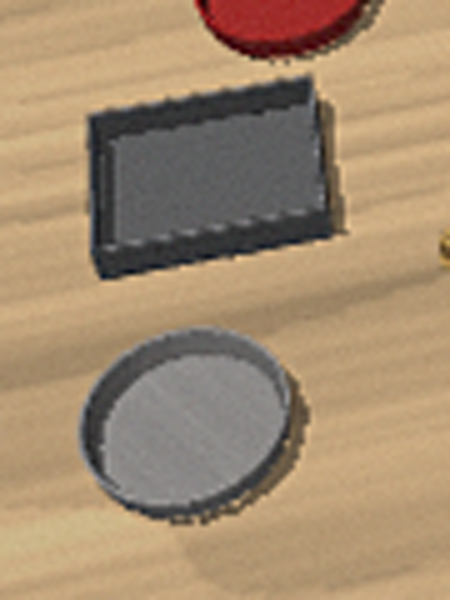

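{"op": "jog_arm", "data": {"steps": [[0.4, 0, 0, 0, -7], [0.4, 0, 0, 0, -7], [0.4, 0, 0, 0, -7], [0.4, 0, 0, 0, -7], [0.4, 0, 0, 0, -7], [0.4, 0, 0, 0, -7], [0.4, 0, 0, 0, -7], [0.4, 0, 0, 0, -7], [0.4, 0, 0, 0, -7], [0.4, 0, 0, 0, -7], [0.4, 0, 0, 0, -7], [0.4, 0, 0, 0, 0]], "squeeze": 15}}

```text
time_s: 26.0
tcp_pos: [0.5596, 0.1778, 0.34]
eef_rot: [-89.9, -0.1, -179.9]
contact_force: [-1.0, -0.4, -0.6]
gripper_width: 0.0528
```

```bash
python3 - <<'E'
from h import *
S=cap("scene");T=cap("top")
print("dish",tri(S,(126.6,273.8),T,(384.5,165.9)),"tray",tri(S,(131,224.8),T,(379.8,225.8)))
go([.522,-.1245,.1],180)
E
```

```text
dish (array([ 0.60059503, -0.38064729,  0.01391655]), np.float64(0.0012420470128684388)) tray (array([ 0.43385029, -0.35773569,  0.01126955]), np.float64(0.0019084425090707693))
t 26.1 at [0.5597 0.1778 0.3404] rot [-8.9950e+01 -1.0000e-01  1.7951e+02] F [-0.1  0.6 -0.4] w 0.0523
  to [ 0.522  -0.1245  0.1   ] shift x,y,z mm [ 35.1 240.4 302.6] turn -0.49
```

{"op": "jog_arm", "data": {"steps": [[0.4, 0.0039, 0, 0.0336, 0], [0.4, 0.0039, 0, 0.0336, 0], [0.4, 0.0039, 0, 0.0336, 0], [0.4, 0.0039, 0, 0.0336, 0], [0.4, 0.0039, 0.01, 0.0336, 0], [0.4, 0.0039, 0.02, 0.0336, 0], [0.4, 0.0039, 0.02, 0.0336, 0], [0.4, 0.0039, 0.02, 0.0336, 0], [0.4, 0.0039, 0.02, 0.0336, -0.4], [0.4, 0, 0.04, 0, 0], [0.4, 0, 0.04, 0, 0], [0.4, 0, 0.04, 0, 0]]}}

```text
time_s: 27.1
tcp_pos: [0.5231, -0.1253, 0.1302]
eef_rot: [-90.0, 0.1, 179.8]
contact_force: [0.1, 0.6, -0.2]
gripper_width: 0.0523
```

```bash
python3 - <<'E'
from h import *
S=cap("scene");T=cap("top")
zoom(S,160,170,260,260,"k1",6);zoom(T,240,130,380,250,"k2",5)
print(blobs(brass(S))[:9])
go([.522,-.1245,.025],180)
E
```

```text
[(array([349.2, 162.9]), [345, 159, 10, 9, 41]), (array([330. , 165.7]), [327, 161, 8, 9, 41]), (array([360.1, 171.5]), [358, 169, 5, 6, 16]), (array([309.6, 178.9]), [305, 176, 9, 7, 33]), (array([294.5, 197.5]), [290, 194, 9, 8, 39]), (array([291.9, 214.2]), [288, 210, 9, 9, 33]), (array([187.2, 219.2]), [185, 215, 6, 8, 25]), (array([216.4, 233.7]), [214, 230, 6, 7, 23]), (array([181.6, 240.9]), [178, 236, 7, 8, 18])]
t 27.2 at [ 0.5188 -0.1248  0.1255] rot [-90.    -0.68 179.83] F [-0.7 -0.  -0.7] w 0.0526
  to [ 0.522  -0.1245  0.025 ] shift x,y,z mm [ -3.2 100.5  -0.3] turn -0.17
```

View pics/k1.png

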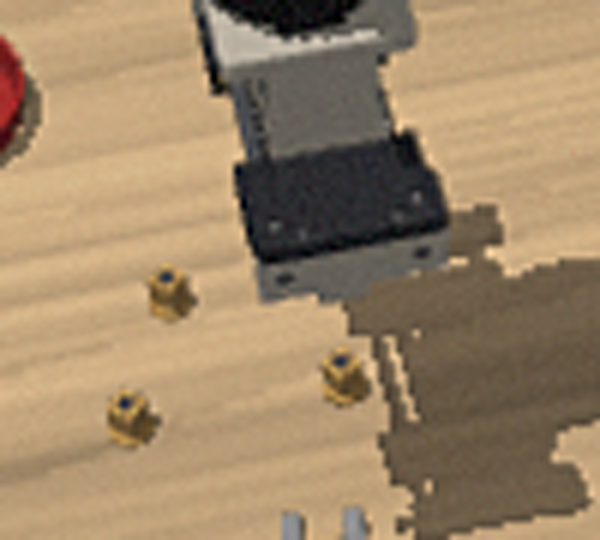

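{"op": "jog_arm", "data": {"steps": [[0.4, 0, 0.03, 0, 0], [0.4, 0, 0.03, 0, 0], [0.4, 0, 0, 0, 0], [0.4, 0, 0, 0, 0]]}}

```text
time_s: 27.53
tcp_pos: [0.5237, -0.1243, 0.0724]
eef_rot: [-90.0, -0.1, -179.9]
contact_force: [0.4, 0.5, 0.8]
gripper_width: 0.0527
```

```bash
python3 - <<'E'
from h import *
go([.522,-.1245,.025],180)
E
```

```text
t 27.53 at [ 0.5237 -0.1243  0.0724] rot [-8.996e+01 -1.000e-01 -1.799e+02] F [0.4 0.5 0.8] w 0.0527
  to [ 0.522  -0.1245  0.025 ] shift x,y,z mm [ 1.7 47.4  0.2] turn 0.1
```

{"op": "jog_arm", "data": {"steps": [[0.4, 0.001, 0.02, 0, 0], [0.4, 0, 0.02, 0, 0], [0.4, 0, 0.007, 0, 0], [0.4, 0, 0, 0, 0], [1, 0, 0, 0, 0], [1, 0, 0, 0, 0], [1, 0, 0, 0, 0], [1, 0, 0, 0, 0], [1, 0, 0, 0, 0], [1, 0, 0, 0, 0], [1, 0, 0, 0, 0], [1, 0, 0, 0, 0]]}}

```text
time_s: 28.53
tcp_pos: [0.5228, -0.1244, 0.0249]
eef_rot: [-90.0, 0.0, -179.8]
contact_force: [0.3, -0.2, 4.4]
gripper_width: 0.017
```

{"op": "jog_arm", "data": {"steps": [[1, 0, 0, 0, 0], [1, 0, -0.03, 0, 0], [1, 0, -0.03, 0, 0], [1, 0, 0, 0, 0]]}}

```text
time_s: 28.87
tcp_pos: [0.5257, -0.1244, 0.0893]
eef_rot: [-90.0, 0.4, -179.8]
contact_force: [2.4, -0.5, -0.3]
gripper_width: 0.017
```

```bash
python3 - <<'E'
from h import *
S=cap("scene");T=cap("top")
zoom(S,160,170,260,260,"k3",6)
go([.600,-.362,.100],180);go([.600,-.362,.030],180)
E
```

```text
t 28.97 at [ 0.5233 -0.1242  0.0855] rot [-9.0030e+01  1.5000e-01 -1.7986e+02] F [ 1.2 -0.  -0.7] w 0.0169
  to [ 0.6   -0.362  0.1  ] shift x,y,z mm [-76.2 -14.5 238. ] turn 0.14
t 28.97 at [ 0.5233 -0.1242  0.0855] rot [-9.0030e+01  1.5000e-01 -1.7986e+02] F [ 1.2 -0.  -0.7] w 0.0169
  to [ 0.6   -0.362  0.03 ] shift x,y,z mm [-76.2  55.5 238. ] turn 0.14
```

View pics/k3.png

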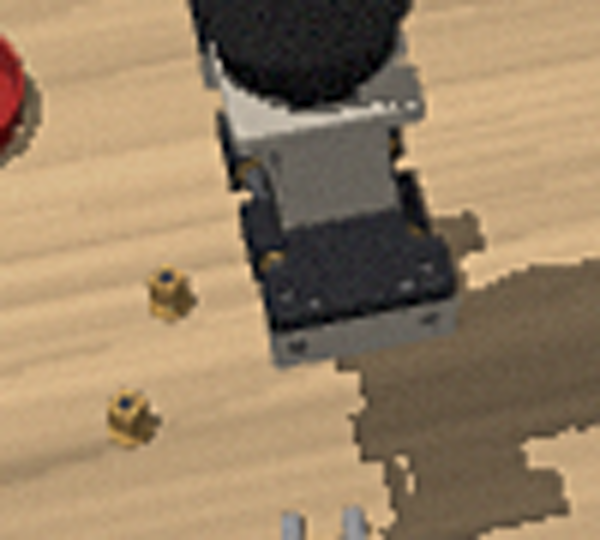

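{"op": "jog_arm", "data": {"steps": [[1, 0, -0.015, 0, 0], [1, -0.0109, 0, 0.034, 0], [1, -0.0109, 0, 0.034, 0], [1, -0.0109, 0, 0.034, 0], [1, -0.0109, 0, 0.034, 0], [1, -0.0109, 0, 0.034, 0], [1, -0.0109, 0, 0.034, 0], [1, -0.0109, 0, 0.034, 0], [1, 0, 0, 0, 0], [1, 0, 0, 0, 0], [1, 0, 0, 0, 0]], "squeeze": 30}}

```text
time_s: 29.88
tcp_pos: [0.5983, -0.3619, 0.0975]
eef_rot: [-90.1, -0.2, -179.9]
contact_force: [0.1, 0.1, -0.2]
gripper_width: 0.0161
```

```bash
python3 - <<'E'
from h import *
S=cap("scene");T=cap("top")
zoom(S,90,190,240,310,"k4",5);zoom(T,270,125,420,255,"k5",5)
go([.600,-.362,.030],180)
E
```

```text
t 29.98 at [ 0.5989 -0.3611  0.0987] rot [-9.0040e+01 -8.0000e-02 -1.7982e+02] F [ 0.3  0.8 -1.3] w 0.0168
  to [ 0.6   -0.362  0.03 ] shift x,y,z mm [-1.1 68.7  0.9] turn 0.18
```

View pics/k4.png

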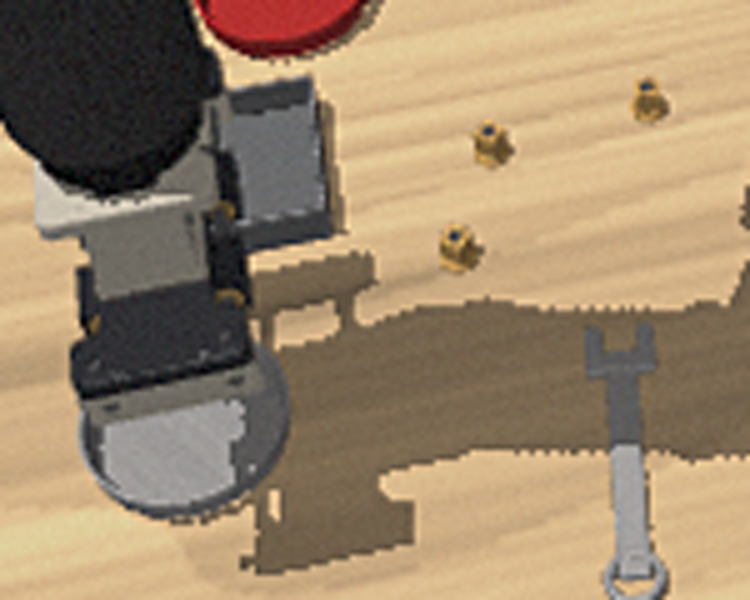

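{"op": "jog_arm", "data": {"steps": [[1, -0.001, 0.025, 0.001, 0], [1, 0, 0.025, 0, 0], [1, 0, 0.012, 0, 0], [1, 0, 0.005, 0, 0], [1, 0, 0, 0, 0], [0.7, 0, 0, 0, 0], [0.7, 0, 0, 0, 0], [0.7, 0, 0, 0, 0], [0.7, 0, 0, 0, 0], [0.7, 0, -0.03, 0, 0], [0.7, 0, -0.03, 0, 0], [0.5, 0, -0.01, 0, 0]]}}

```text
time_s: 30.98
tcp_pos: [0.6026, -0.3643, 0.1079]
eef_rot: [-89.8, 0.3, -179.8]
contact_force: [1.6, -0.1, 2.0]
gripper_width: 0.0292
```

```bash
python3 - <<'E'
from h import *
S=cap("scene");T=cap("top")
zoom(S,90,190,240,310,"k6",5);zoom(T,270,125,420,255,"k7",5)
print(blobs(brass(S),8)); print(blobs(brass(T),8))
go([.5205,-.2257,.10],180)
E
```

```text
[(array([494.5,  78.9]), [491, 77, 8, 4, 8]), (array([349. , 162.9]), [345, 159, 9, 9, 38]), (array([330.3, 165.6]), [327, 161, 8, 9, 37]), (array([360.1, 171.6]), [358, 170, 5, 5, 14]), (array([309.7, 179.2]), [305, 176, 9, 8, 33]), (array([294.5, 197.3]), [290, 194, 9, 8, 39]), (array([218.9, 210.5]), [216, 206, 7, 8, 24]), (array([291.6, 214.5]), [288, 211, 9, 8, 33]), (array([187.4, 219.2]), [185, 215, 7, 8, 26]), (array([180.7, 241.1]), [178, 238, 7, 6, 22]), (array([133.5, 274.6]), [130, 271, 8, 8, 33]), (array([  3.7, 291. ]), [0, 287, 10, 8, 23]), (array([  3.8, 301.6]), [0, 296, 9, 11, 23]), (array([ 18.1, 302.9]), [12, 297, 14, 13, 36]), (array([ 23.6, 303.6]), [22, 302, 5, 4, 9]), (array([  2. , 312.5]), [0, 307, 6, 11, 26]), (array([ 11.7, 311.9]), [5, 308, 15, 10, 55])]
[(array([494.8, 146.4]), [468, 123, 44, 53, 1152]), (array([193.8, 154.8]), [190, 150, 10, 9, 48]), (array([166.6, 158.5]), [162, 154, 9, 9, 45]), (array([214.4, 156.9]), [211, 154, 9, 8, 51]), (array([218.6, 163.5]), [216, 161, 6, 6, 20]), (array([141.1, 165.4]), [136, 162, 10, 8, 61]), (array([131.5, 174.4]), [128, 171, 8, 7, 49]), (array([282.9, 224.3]), [281, 222, 6, 5, 13])]
t 31.08 at [ 0.6024 -0.364   0.1067] rot [ -89.87    0.35 -179.84] F [-0.8  0.5 -0.9] w 0.0361
  to [ 0.5205 -0.2257  0.1   ] shift x,y,z mm [  81.5    6.7 -138.5] turn 0.16
```

View pics/k6.png

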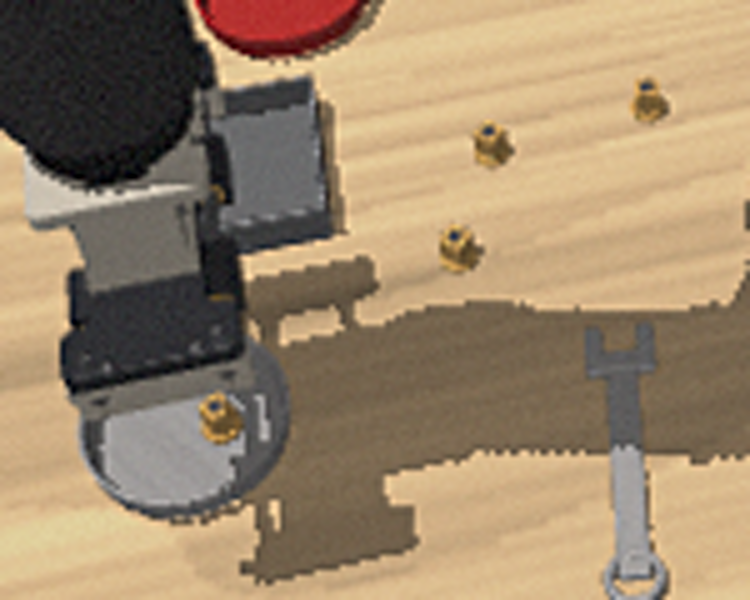

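View pics/k7.png

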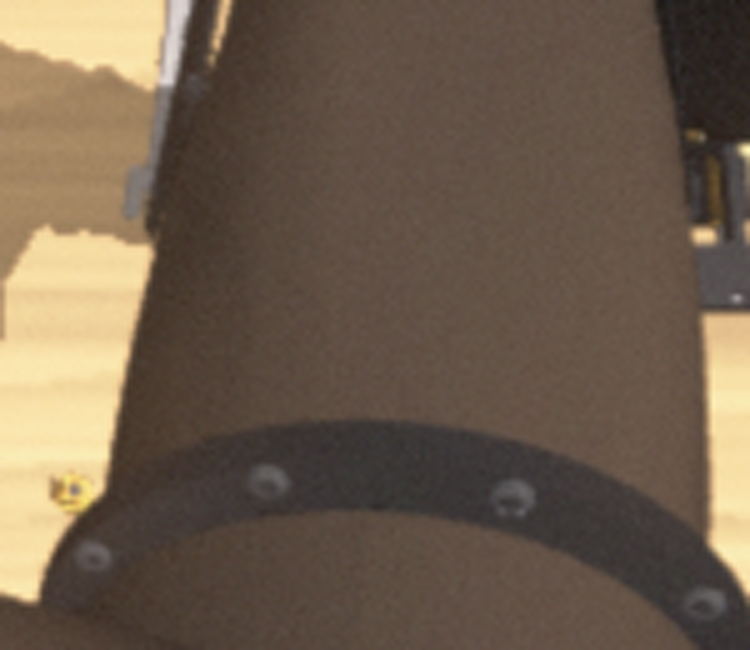

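{"op": "jog_arm", "data": {"steps": [[0.4, 0.0163, 0, -0.0277, 0.1], [0.4, 0.0163, 0, -0.0277, 0], [0.4, 0.0163, 0, -0.0277, 0], [0.4, 0.0163, 0, -0.0277, 0], [0.4, 0.0163, 0, -0.0277, 0], [0.4, 0, 0.01, 0, 0], [0.4, 0, 0, 0, 0], [0.4, 0, 0, 0, 0]], "squeeze": 20}}

```text
time_s: 31.75
tcp_pos: [0.5188, -0.2247, 0.0924]
eef_rot: [-90.0, -0.0, -179.9]
contact_force: [-0.2, -1.5, 0.6]
gripper_width: 0.0527
```

```bash
python3 - <<'E'
from h import *
go([.5205,-.2257,.025],180)
E
```

```text
t 31.75 at [ 0.5188 -0.2247  0.0924] rot [-9.0000e+01 -3.0000e-02 -1.7992e+02] F [-0.2 -1.5  0.6] w 0.0527
  to [ 0.5205 -0.2257  0.025 ] shift x,y,z mm [-1.6 67.4  1. ] turn 0.08
```

{"op": "jog_arm", "data": {"steps": [[0.4, -0.001, 0.025, 0.001, 0], [0.4, 0, 0.025, 0, 0], [0.4, 0, 0.012, 0, 0], [0.4, 0, 0.005, 0, 0], [0.4, 0, 0, 0, 0], [1, 0, 0, 0, 0], [1, 0, 0, 0, 0], [1, 0, 0, 0, 0], [1, 0, 0, 0, 0], [1, 0, 0, 0, 0], [1, 0, 0, 0, 0], [1, 0, 0, 0, 0]]}}

```text
time_s: 32.75
tcp_pos: [0.5202, -0.2258, 0.0261]
eef_rot: [-90.0, 0.0, -179.9]
contact_force: [-0.4, 0.6, 3.4]
gripper_width: 0.0173
```

{"op": "jog_arm", "data": {"steps": [[1, 0, 0, 0, 0], [1, 0, 0, 0, 0], [1, 0, -0.025, 0, 0], [1, 0, -0.03, 0, 0], [1, 0, -0.02, 0, 0], [1, 0, 0, 0, 0]], "squeeze": 30}}

```text
time_s: 33.25
tcp_pos: [0.5223, -0.2262, 0.1048]
eef_rot: [-89.9, 0.4, -179.9]
contact_force: [0.9, 0.2, -0.0]
gripper_width: 0.0166
```

```bash
python3 - <<'E'
from h import *
go([.600,-.402,.10],180)
E
```

```text
t 33.25 at [ 0.5223 -0.2262  0.1048] rot [ -89.92    0.37 -179.9 ] F [ 0.9  0.2 -0. ] w 0.0166
  to [ 0.6   -0.402  0.1  ] shift x,y,z mm [-77.4   4.8 175.9] turn 0.1
```

{"op": "jog_arm", "data": {"steps": [[1, -0.0131, 0, 0.0293, 0.1], [1, -0.0131, 0, 0.0293, 0], [1, -0.0131, 0, 0.0293, 0], [1, -0.0131, 0, 0.0293, 0], [1, -0.0131, 0, 0.0293, 0], [1, -0.0131, 0, 0.0293, 0], [1, 0, 0, 0, 0], [1, 0, 0, 0, 0], [1, 0, 0, 0, 0]]}}

```text
time_s: 34.0
tcp_pos: [0.5975, -0.4014, 0.0993]
eef_rot: [-90.1, -0.1, 179.9]
contact_force: [0.0, 1.3, -0.1]
gripper_width: 0.0167
```

```bash
python3 - <<'E'
from h import *
S=cap("scene")
zoom(S,90,190,240,310,"k8",5)
go([.600,-.402,.030],180)
E
```

```text
t 34.05 at [ 0.5977 -0.4009  0.0997] rot [-9.0040e+01 -7.0000e-02  1.7994e+02] F [ 0.6  0.3 -0.6] w 0.017
  to [ 0.6   -0.402  0.03 ] shift x,y,z mm [-2.3 69.7  1.1] turn -0.06
```

View pics/k8.png

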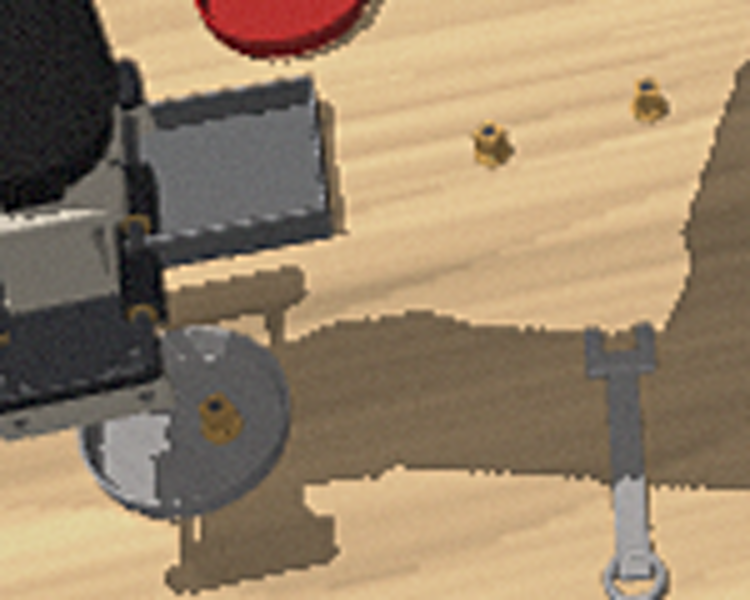

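{"op": "jog_arm", "data": {"steps": [[1, -0.002, 0.025, 0.001, 0], [1, 0, 0.025, 0, 0], [1, 0, 0.012, 0, 0], [1, 0, 0.006, 0, 0], [1, 0, 0, 0, 0], [0.7, 0, 0, 0, 0], [0.7, 0, 0, 0, 0], [0.7, 0, 0, 0, 0], [0.7, 0, 0, 0, 0], [0.7, 0, -0.03, 0, 0], [0.7, 0, -0.03, 0, 0], [0.5, 0, -0.02, 0, 0]]}}

```text
time_s: 35.05
tcp_pos: [0.6012, -0.4033, 0.1159]
eef_rot: [-89.9, 0.1, 180.0]
contact_force: [1.5, 0.0, 0.6]
gripper_width: 0.0296
```

```bash
python3 - <<'E'
from h import *
S=cap("scene")
zoom(S,90,190,240,310,"k9",5)
print([tuple(b[0]) for b in blobs(brass(S),8)])
go([.449,-.195,.10],180)
E
```

```text
[(np.float64(480.7), np.float64(58.2)), (np.float64(482.9), np.float64(68.6)), (np.float64(349.0), np.float64(163.0)), (np.float64(330.3), np.float64(165.5)), (np.float64(359.9), np.float64(171.6)), (np.float64(310.7), np.float64(179.2)), (np.float64(294.4), np.float64(197.3)), (np.float64(218.9), np.float64(210.6)), (np.float64(291.7), np.float64(214.6)), (np.float64(187.2), np.float64(219.3)), (np.float64(301.0), np.float64(224.9)), (np.float64(134.3), np.float64(275.0)), (np.float64(118.1), np.float64(277.8)), (np.float64(2.1), np.float64(291.0)), (np.float64(9.1), np.float64(296.0)), (np.float64(14.6), np.float64(308.6)), (np.float64(3.0), np.float64(309.8)), (np.float64(6.1), np.float64(316.6))]
t 35.1 at [ 0.603  -0.4043  0.1204] rot [ -89.74    0.44 -179.99] F [ 1.3 -0.5  4.7] w 0.0325
  to [ 0.449 -0.195  0.1  ] shift x,y,z mm [ 154.    20.4 -209.3] turn 0.01
```

View pics/k9.png

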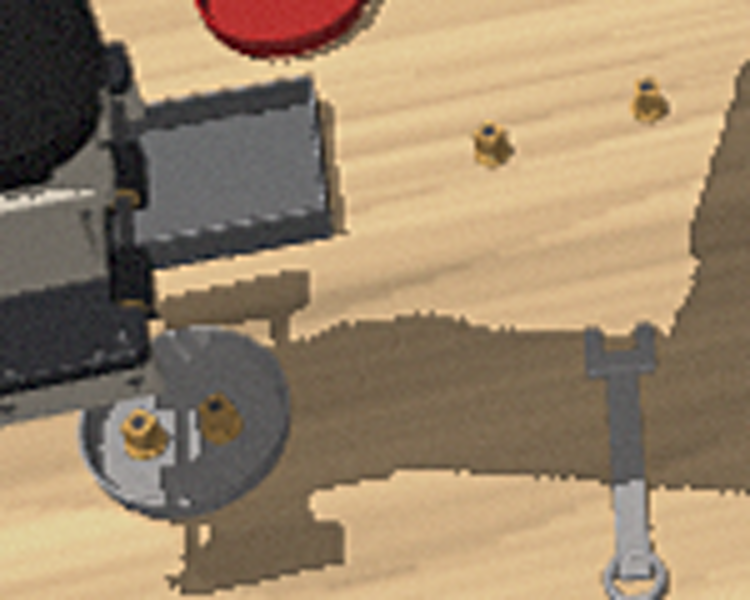

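{"op": "jog_arm", "data": {"steps": [[0.4, 0.0216, 0, -0.0298, 0], [0.4, 0.0216, 0, -0.0298, 0], [0.4, 0.0216, 0, -0.0298, 0], [0.4, 0.0216, 0, -0.0298, 0], [0.4, 0.0216, 0, -0.0298, 0], [0.4, 0.0216, 0.01, -0.0298, 0], [0.4, 0.0216, 0.01, -0.0298, 0], [0.4, 0, 0, 0, 0], [0.4, 0, 0, 0, 0], [0.4, 0, 0, 0, 0]], "squeeze": 20}}

```text
time_s: 35.93
tcp_pos: [0.4503, -0.1938, 0.0935]
eef_rot: [-90.0, 0.1, -180.0]
contact_force: [0.7, -1.6, 0.4]
gripper_width: 0.0525
```

```bash
python3 - <<'E'
from h import *
go([.449,-.195,.025],180)
print(np.round(r.get_state()["joints"],1))
E
```

```text
t 35.93 at [ 0.4503 -0.1938  0.0935] rot [-8.9980e+01  1.3000e-01 -1.7998e+02] F [ 0.7 -1.6  0.4] w 0.0525
  to [ 0.449 -0.195  0.025] shift x,y,z mm [ 1.3 68.5  1.2] turn 0.02
[ -0.2  12.4 -33.7   0.  -43.8   0.2]
```

{"op": "jog_arm", "data": {"steps": [[0.4, 0.001, 0.025, 0.001, 0], [0.4, 0, 0.025, 0, 0], [0.4, 0, 0.012, 0, 0], [0.4, 0, 0.006, 0, 0], [0.4, 0, 0, 0, 0], [1, 0, 0, 0, 0], [1, 0, 0, 0, 0], [1, 0, 0, 0, 0], [1, 0, 0, 0, 0], [1, 0, 0, 0, 0], [1, 0, 0, 0, 0], [1, 0, 0, 0, 0]]}}

```text
time_s: 36.93
tcp_pos: [0.4487, -0.1949, 0.025]
eef_rot: [-90.0, 0.0, 180.0]
contact_force: [-0.4, 0.0, 3.4]
gripper_width: 0.0172
```

{"op": "jog_arm", "data": {"steps": [[1, 0, 0, 0, 0], [1, 0, 0, 0, 0], [1, 0, -0.025, 0, 0], [1, 0, -0.03, 0, 0], [1, 0, -0.02, 0, 0], [1, 0, 0, 0, 0]], "squeeze": 30}}

```text
time_s: 37.43
tcp_pos: [0.4508, -0.1951, 0.1034]
eef_rot: [-90.0, 0.4, 180.0]
contact_force: [1.1, -1.5, -0.7]
gripper_width: 0.017
```

```bash
python3 - <<'E'
from h import *
go([.433,-.38,.10],180)
E
```

```text
t 37.43 at [ 0.4508 -0.1951  0.1034] rot [-89.95   0.37 180.  ] F [ 1.1 -1.5 -0.7] w 0.017
  to [ 0.433 -0.38   0.1  ] shift x,y,z mm [ 17.8   3.4 184.9] turn -0.0
```

{"op": "jog_arm", "data": {"steps": [[1, 0.0026, 0, 0.0308, 0], [1, 0.0026, 0, 0.0308, 0], [1, 0.0026, 0, 0.0308, 0], [1, 0.0026, 0, 0.0308, 0], [1, 0.0026, 0, 0.0308, 0], [1, 0.0026, 0, 0.0308, 0], [1, 0, 0, 0, 0], [1, 0, 0, 0, 0], [1, 0, 0, 0, 0]]}}

```text
time_s: 38.18
tcp_pos: [0.4319, -0.3794, 0.0988]
eef_rot: [-90.0, -0.1, 179.9]
contact_force: [-0.8, 1.0, -0.6]
gripper_width: 0.0166
```

```bash
python3 - <<'E'
from h import *
S=cap("scene")
zoom(S,90,190,240,310,"l1",5)
go([.433,-.38,.030],180)
E
```

```text
t 38.23 at [ 0.4322 -0.379   0.0991] rot [-9.0030e+01 -5.0000e-02  1.7994e+02] F [-0.2 -0.2 -0.1] w 0.0169
  to [ 0.433 -0.38   0.03 ] shift x,y,z mm [-0.8 69.1  1. ] turn -0.06
```

View pics/l1.png

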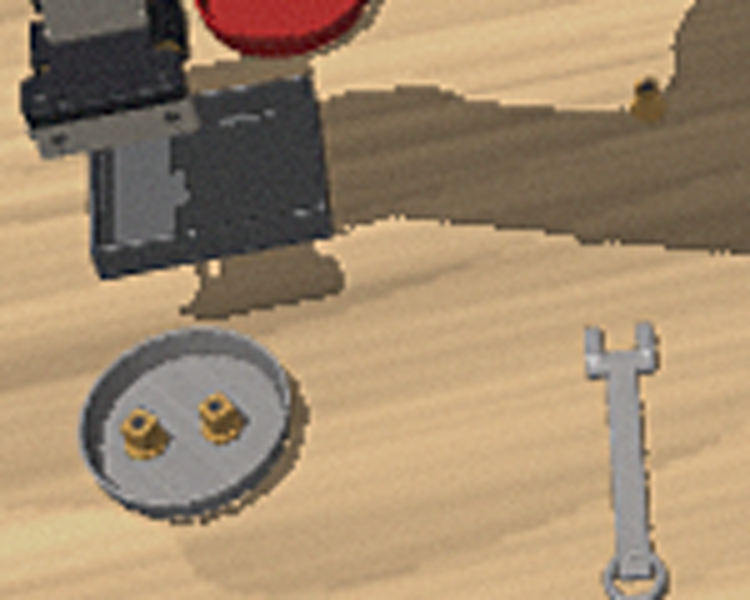

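Dish has two well centred. Lower into the tray and release.

{"op": "jog_arm", "data": {"steps": [[1, -0.001, 0.025, 0.001, 0], [1, 0, 0.025, 0, 0], [1, 0, 0.012, 0, 0], [1, 0, 0.006, 0, 0], [1, 0, 0, 0, 0], [0.7, 0, 0, 0, 0], [0.7, 0, 0, 0, 0], [0.7, 0, 0, 0, 0], [0.7, 0, 0, 0, 0], [0.7, 0, -0.03, 0, 0], [0.7, 0, -0.03, 0, 0], [0.5, 0, -0.01, 0, 0]]}}

```text
time_s: 39.23
tcp_pos: [0.4354, -0.3819, 0.1061]
eef_rot: [-89.8, 0.3, 180.0]
contact_force: [1.3, 0.1, 1.2]
gripper_width: 0.0295
```

```bash
python3 - <<'E'
from h import *
S=cap("scene")
print([tuple(b[0].tolist()) for b in blobs(brass(S),8) if 80<b[0][0]<260])
zoom(S,90,190,240,310,"l2",5)
go([.4405,-.1005,.10],180)
E
```

```text
[(219.1, 211.5), (122.6, 228.0), (133.6, 274.6), (117.9, 277.8)]
t 39.28 at [ 0.4359 -0.3821  0.1068] rot [-89.78   0.38 179.99] F [ 0.2 -0.4  1.2] w 0.0323
  to [ 0.4405 -0.1005  0.1   ] shift x,y,z mm [  -4.5    6.8 -281.6] turn -0.01
```

View pics/l2.png

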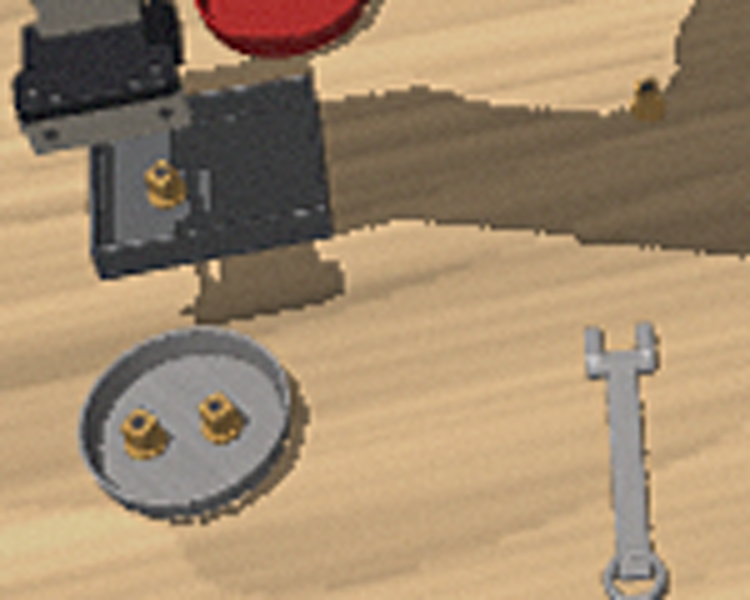

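{"op": "jog_arm", "data": {"steps": [[0.4, -0.0008, 0, -0.0351, 0], [0.4, -0.0008, 0, -0.0351, 0], [0.4, -0.0008, 0, -0.0351, 0], [0.4, -0.0008, 0, -0.0351, 0], [0.4, -0.0008, 0, -0.0351, 0], [0.4, -0.0008, 0, -0.0351, 0], [0.4, -0.0008, 0, -0.0351, 0], [0.4, -0.0008, 0, -0.0351, 0], [0.4, 0, 0, 0, 0], [0.4, 0, 0, 0, 0], [0.4, 0, 0, 0, 0]], "squeeze": 20}}

```text
time_s: 40.2
tcp_pos: [0.4404, -0.0997, 0.1018]
eef_rot: [-90.0, 0.0, -180.0]
contact_force: [0.1, -2.0, -0.1]
gripper_width: 0.0527
```

```bash
python3 - <<'E'
from h import *
T=cap("top");zoom(T,220,130,400,250,"l3",4)
go([.4405,-.1005,.025],180)
print(np.round(r.get_state()["joints"],1), [tuple(b[0].tolist()) for b in blobs(brass(cap("scene")),8) if 80<b[0][0]<260])
E
```

```text
t 40.25 at [ 0.4402 -0.1003  0.1017] rot [-9.0010e+01  2.0000e-02  1.7993e+02] F [-0.9 -0.5 -0.3] w 0.0524
  to [ 0.4405 -0.1005  0.025 ] shift x,y,z mm [-0.3 76.7  0.2] turn -0.07
[ 12.3   8.3 -37.7  -0.  -44.  -12.4] [(219.1, 210.7), (122.7, 227.6), (133.6, 274.5), (118.1, 277.6)]
```

{"op": "jog_arm", "data": {"steps": [[0.4, 0, 0.025, 0, 0], [0.4, 0, 0.025, 0, 0], [0.4, 0, 0.018, 0, 0], [0.4, 0, 0.008, 0, 0], [0.4, 0, 0, 0, 0], [1, 0, 0, 0, 0], [1, 0, 0, 0, 0], [1, 0, 0, 0, 0], [1, 0, 0, 0, 0], [1, 0, 0, 0, 0], [1, 0, 0, 0, 0], [1, 0, 0, 0, 0]]}}

```text
time_s: 41.3
tcp_pos: [0.4405, -0.0997, 0.026]
eef_rot: [-90.0, 0.0, 180.0]
contact_force: [-0.9, 0.7, 3.8]
gripper_width: 0.015
```

{"op": "jog_arm", "data": {"steps": [[1, 0, 0, 0, 0], [1, 0, 0, 0, 0], [1, 0, -0.025, 0, 0], [1, 0, -0.03, 0, 0], [1, 0, -0.02, 0, 0], [1, 0, 0, 0, 0]], "squeeze": 30}}

```text
time_s: 41.8
tcp_pos: [0.4427, -0.0996, 0.1043]
eef_rot: [-90.0, 0.4, -180.0]
contact_force: [0.5, -0.1, -0.3]
gripper_width: 0.014
```

```bash
python3 - <<'E'
from h import *
go([.433,-.333,.10],180)
E
```

```text
t 41.8 at [ 0.4427 -0.0996  0.1043] rot [ -90.03    0.37 -180.  ] F [ 0.5 -0.1 -0.3] w 0.014
  to [ 0.433 -0.333  0.1  ] shift x,y,z mm [  9.7   4.3 233.4] turn 0.0
```

{"op": "jog_arm", "data": {"steps": [[1, 0.001, 0, 0.0333, 0], [1, 0.001, 0, 0.0333, 0], [1, 0.001, 0, 0.0333, 0], [1, 0.001, 0, 0.0333, 0], [1, 0.001, 0, 0.0333, 0], [1, 0.001, 0, 0.0333, 0], [1, 0.001, 0, 0.0333, 0], [1, 0, 0, 0, 0], [1, 0, 0, 0, 0], [1, 0, 0, 0, 0]]}}

```text
time_s: 42.63
tcp_pos: [0.4323, -0.3328, 0.0997]
eef_rot: [-90.0, -0.1, 179.9]
contact_force: [0.2, -0.6, -2.2]
gripper_width: 0.0141
```

```bash
python3 - <<'E'
from h import *
S=cap("scene")
zoom(S,90,190,240,310,"l4",5)
go([.433,-.333,.030],180)
E
```

```text
t 42.68 at [ 0.4325 -0.3324  0.1   ] rot [-9.0030e+01 -5.0000e-02  1.7994e+02] F [-0.3 -0.2  0.2] w 0.0139
  to [ 0.433 -0.333  0.03 ] shift x,y,z mm [-0.5 70.   0.6] turn -0.06
```

View pics/l4.png

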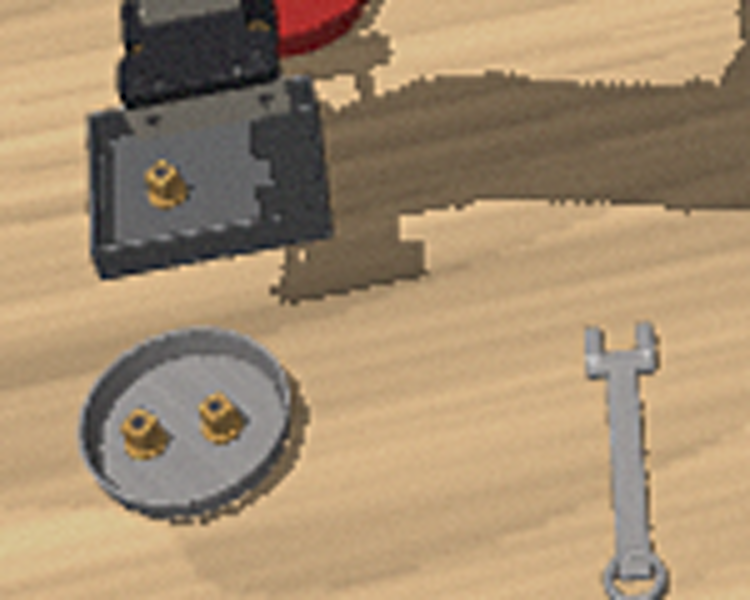

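Lower, release, then raise well clear and move aside.

{"op": "jog_arm", "data": {"steps": [[1, 0, 0.025, 0, 0], [1, 0, 0.025, 0, 0], [1, 0, 0.013, 0, 0], [1, 0, 0.006, 0, 0], [1, 0, 0, 0, 0], [0.7, 0, 0, 0, 0], [0.7, 0, 0, 0, 0], [0.7, 0, 0, 0, 0], [0.7, 0, 0, 0, 0], [0.7, 0, -0.03, 0, 0], [0.7, 0, -0.03, 0, 0], [0.7, 0, -0.04, 0, 0]]}}

```text
time_s: 43.68
tcp_pos: [0.4316, -0.3324, 0.1314]
eef_rot: [-90.1, -0.2, 179.9]
contact_force: [1.8, 0.1, -0.4]
gripper_width: 0.0262
```

{"op": "jog_arm", "data": {"steps": [[0.5, 0, -0.04, 0, 0], [0.5, 0, -0.04, 0.02, 0], [0.5, 0, -0.03, 0.03, 0], [0.5, 0, -0.02, 0.035, 0], [0.5, 0, 0, 0.035, 0], [0.5, 0, 0, 0.035, 0], [0.5, 0, 0, 0.035, 0], [0.5, 0, 0, 0.02, 0], [0.5, 0, 0, 0, 0], [0.5, 0, 0, 0, 0], [0.5, 0, 0, 0, 0], [0.5, 0, 0, 0, 0]]}}

```text
time_s: 44.68
tcp_pos: [0.4329, -0.5403, 0.2588]
eef_rot: [-90.0, 0.0, 180.0]
contact_force: [-0.8, 0.4, 0.2]
gripper_width: 0.0443
```

```bash
python3 - <<'E'
from h import *
S=cap("scene");T=cap("top")
cv2.imwrite("pics/fs.png",cv2.resize(S["bgr"],(768,576)));cv2.imwrite("pics/ft.png",cv2.resize(T["bgr"],(768,576)))
zoom(S,270,145,375,250,"fw",5.7);zoom(T,120,130,240,215,"fw2",6)
for C in(S,T):
  for b in blobs(brass(C),6):
    p=onz(C,b[0],.013)
    if .3<p[0]<.75 and -.5<p[1]<0: print(b[0],p.round(4))
s=r.get_state();print(s["tcp_pos"],s["contact_force"])
E
```

```text
[139.2 223.7] [ 0.4378 -0.3334  0.013 ]
[122.8 228.5] [ 0.4435 -0.3802  0.013 ]
[133.7 274.6] [ 0.6075 -0.3624  0.013 ]
[118.2 277.5] [ 0.606  -0.4022  0.013 ]
[376.8 167.1] [ 0.5972 -0.36    0.013 ]
[390.6 166.6] [ 0.5988 -0.3985  0.013 ]
[386.8 226.2] [ 0.4326 -0.3769  0.013 ]
[369.3 226.7] [ 0.4309 -0.3297  0.013 ]
[ 0.43311233 -0.54022496  0.25900798] [ 0.35267819 -0.52493188  0.21607338]
```

View pics/fs.png

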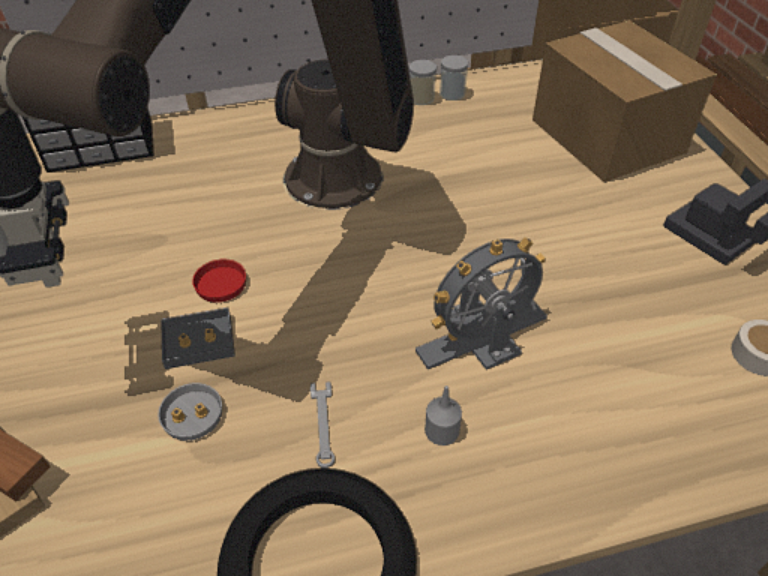

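View pics/ft.png

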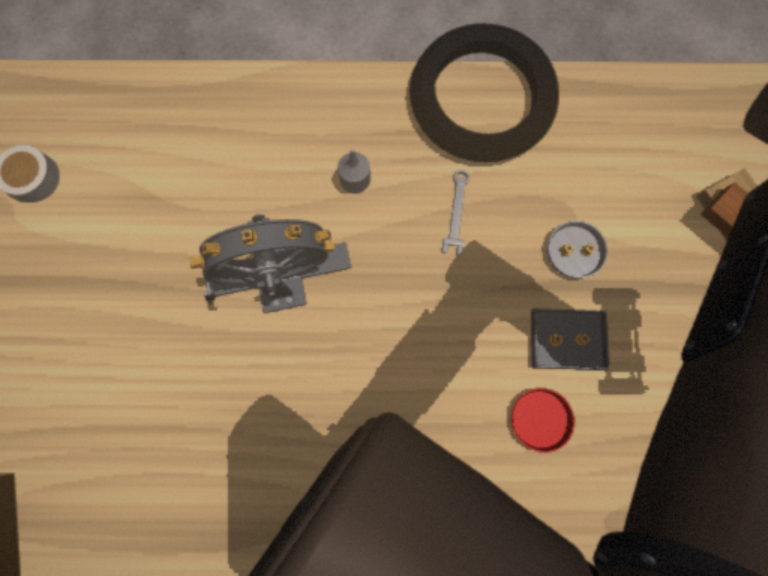

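View pics/fw.png

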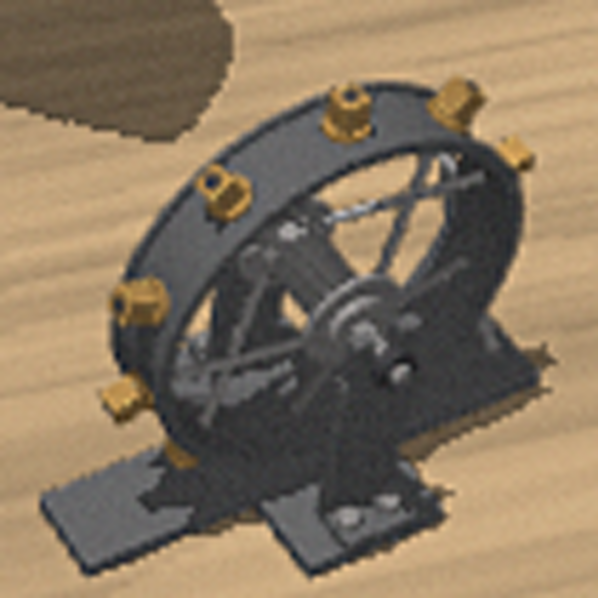

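View pics/fw2.png

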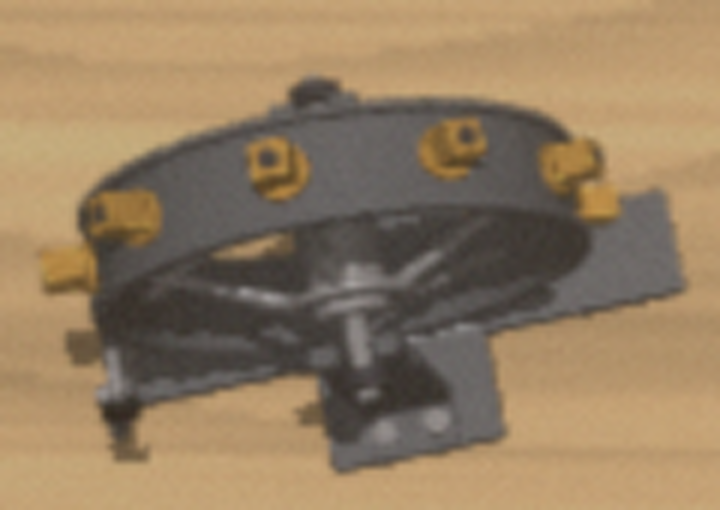

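```bash
python3 - <<'E'
from plant import r
print(r.close_job())
E
```

```text
the job is handed in; nothing more can be done
None
```

I tightened the three nipples after the riveted strap, in order: one quarter turn, two quarter turns, one quarter turn. I rolled the wheel to bring each one to the top. I found four spares on the bench: two are now in the round steel dish and two in the stock tray. I handed the job in at about 45 s of the 210 s allowed.

What my last checks showed:

- **Nipples:** I did not measure the joint angles directly. The jaws stayed at about 13–14 mm through every turn, so the sleeves did not slip in the grip. The tool turned 90° ± 0.3° each time. In the last pictures the flats look square to the rim.
- **Spares:** all four stand upright about 16–25 mm from the middle of their dish or tray, well inside the limits. The two cameras agree on their positions to about 10 mm. No fifth spare showed in any view.
- **Everything else:** the oil can, spanner and red dish show at their original places. The arm is raised clear, with under 1 N of contact force.

No check failed. No slackening of the grip or knocked spare was seen.

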